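Refit the pusher bar and fill the dish feeder of a microscope

TASK

The feeder's pusher bar was put back the wrong way round after cleaning: turn it end for end so that its orange head points to the dish magazine, and lay it back centred in both saddles, without striking the two lamp columns. Press every culture dish on the bench, one at a time, down past the green catches into the spring-loaded magazine until it stays down under them. Only when the bar is right and all the dishes are in, push the start lever fully over; leave the other lab things where they stand.

Things in the scene. Friction and masses are not known exactly. Their poses are not given: they have to be found in the camera images.
- feeder: White dish feeder, fixed flat on the bench; origin on the bench (z = 0) under the middle of its 220 x 250 mm bed, 12 mm thick. The bar lies along its y axis, the magazine is beyond its +y end, +x points away from the robot (yaw about 0.5 to 0.85 rad). Between the saddles all is free down to the bed.
- bar: Pusher bar, loose: aluminium, 20 x 20 mm, 240 mm long along its y axis, about 0.22 kg, balanced within 10 mm of its middle. Origin at mid-length on its underside, z up. Orange head at its +y end (36 wide, 20 long, 28 mm high, centred on the bar), black cap at its -y end. Starts in the saddles, underside 50 mm above the bench, head away from the magazine.
- bar_head (a point): Centre of the orange head of the bar, 110 mm from the bar's middle.
- magazine (a point): Point on the magazine's upright axis (feeder y = +185 mm), 100 mm above the bench, level with the catches' lower edges; axes as the feeder. Its sprung floor is just under the catches when empty, sinks 15 mm per dish (80 mm at most) and pushes up with 1 to 6 N. A dish pushed until its top is 96 mm above the bench (4 mm below this point) clicks in and stays.
- dish1: Closed culture dish, pink lid, white base: plain disc 54 mm across, 15 mm high, 35 g, rigid. Origin at the centre of its underside, z up. Flat on the bench at the start, to the right or left of the feeder. May be absent.
- dish2: as dish1
- dish3: as dish1
- dish4: as dish1
- lamp_near_top (a point): Top centre of the near amber lamp column (feeder x = -92, y = -50 mm), 140 mm above the bench, 26 mm across at its foot, 20 mm at its top.
- lamp_far_top (a point): Top centre of the far amber lamp column (feeder x = +92, y = +50 mm), the same.
- start (a joint): Start lever angle, rad: near 0 (leaning to -x of its block) is off, 1.0 is fully over to +x. It stays where it is left.
- start_tip (a point): Centre of the green ball, 26 mm across, at the end of the start lever, 80 mm from the lever's pivot; at 0 it is 38 mm to -x of the pivot, at 1.0 38 mm to +x, 92 mm above the bench both times, 102 mm when upright. Moves with about 1 N.
- reagent: Amber reagent bottle, 60 mm across, 140 mm high; bystander. Origin at the centre of its underside.
- tipbox: Blue pipette tip box 88 x 123 x 70 mm; bystander. Origin at the centre of its underside.
- objective: Steel microscope objective standing on end, 34 mm across, 42 mm high; bystander. Origin at the centre of its underside.
- lamp_near: The near lamp column itself; origin at its foot, on the bed 12 mm above the bench.
- lamp_far: The far lamp column itself; origin at its foot, as above.
- start_base: White block of the start lever, 70 x 50 x 25 mm (x, y, z), fixed on the bench; origin under its centre; the lever's pivot is 22 mm above the origin and the lever swings in its x-z plane, towards its +x (away from the robot, yaw about +-0.3 rad).
- saddle_head (a point): Middle of the notch floor of the grey saddle nearer the magazine (feeder y = +70 mm), 50 mm above the bench, axes as the feeder. Saddle 16 mm long along y; notch 24 mm wide, cheeks to 62 mm above the bench, then a flared mouth about 37 mm wide at 71 mm.
- saddle_tail (a point): The same for the saddle away from the magazine (feeder y = -70 mm).
- mouth (a point): Centre of the magazine's mouth, 130 mm above the bench. Four grey corner posts up to here, flared by some 5 mm; lower down dishes have 1.3 mm play. Two green sprung catches on the +x and -x sides, 16 mm wide, hinged 114 mm above the bench, slope inwards to 22.5 mm from the axis; a dish let go on them rests with its underside near 110 mm. +y and -y sides open above 77 mm, for fingers.
- dish5: as dish1
There are look-alikes about, which are no part of the job. What is shaped like the dish4 but black is not meant.

How it is judged:
On the way, in this order (a step that is already met when the one before it is completed fails the run):
1. the bar lies in both saddles with its head to the magazine, and every dish is under the catches (angle between the y axis of bar and the y axis of feeder, either way round below 0.06 rad and y of bar_head in the frame of feeder between 0.095 and 0.125 m and x of bar_head in the frame of feeder between -0.006 and 0.006 m and z of bar_head in the frame of feeder between 0.055 and 0.065 m and horizontal distance between each of dish1, dish2, dish3, dish4, dish5 and magazine below 0.006 m and z of each of dish1, dish2, dish3, dish4, dish5 in the frame of feeder below 0.089 m and angle between each of dish1, dish2, dish3, dish4, dish5's own z axis and vertical below 0.12 rad), for 0.3 s.
2. the start lever is pushed over (value of joint start above 0.85 rad), for 0.2 s.
At the end, for the whole second after the job is handed in: Bar at rest in both saddles, head to the magazine, within 0.06 rad of the feeder's y, its middle within 15 mm of mid-saddles; every dish flat and at rest in the magazine (within 6 mm of its axis, underside under 89 mm above the bench); lever beyond 0.85 rad (all of step 1 and value of joint start above 0.85 rad and linear speed of each of bar, dish1, dish2, dish3, dish4, dish5 below 0.02 m/s); the robot touches nothing.
It fails at once if a lamp column is struck (more than 2 N) (contact force between any of lamp_near, lamp_far and anything else above 2 N).
It fails at once if a bystander is moved more than 30 mm or tipped over (distance of any of reagent, tipbox, objective from where it was at the start of the episode above 0.03 m or angle between any of reagent, tipbox, objective's own z axis and vertical above 0.5 rad).
Of dish1, dish2, dish3, dish4, dish5 only 3 to 5 are there at a start; the rules pass over those that are not, and their reading is None.
At some moment in a run one of dish1, dish2, dish3, dish4, dish5 may be knocked a few centimetres aside while the robot is not near it.
It also fails if it takes over 210 s, if anything falls off the work surface, if the arm or the gripper's body presses on something with over 40 N, if the wrist force passes 120 N, or if a joint passes its speed limit or range.

ROBOT

A 6-joint arm with a two-finger parallel gripper is mounted at the origin on the work surface. World frame = base frame: x ahead of the robot, y to its left, z up, the work surface at z = 0. Lengths are in m, angles in rad, forces in N, time in s.
With the tool pointing down it reaches from about 0.275 to 0.875 m from the base axis. Payload 12.5 kg.
Tool frame: the origin (TCP) lies between the finger pads; the fingertips stand 11 mm ahead of it and the grasp point (between the pads) lies 8 mm behind it; x points along the fingers, y is the direction in which the jaws open and shut, and the axes are right-handed (so a half turn about x gives the same grasp; the last joint's range is limited). The gripper opens to 85 mm and grips with 20 to 120 N. Pads are 22 mm wide; open, the fingers measure 114 mm over their backs; the gripper's body (76 mm by 85 mm) begins 54 mm behind the grasp point. The pads swing forward as they close: fully open they stand 13 mm farther back than shut.
Start: joints at [1.056, 0.351, 1.652, -0, 1.139, -0.085], TCP at [0.229, 0.5, 0.204] pointing down, gripper open.
Joint ranges: [-2.75, 2.75], [-0.79, 2.1], [0.01, 2.65], [-1.57, 4.71], [0.07, 3.14], [-2.87, 2.87]. Speed limits (rad/s): [2.22, 2.22, 2.79, 3.14, 3.14, 3.14].

INTERFACE

Orientations are given as a unit quaternion [x, y, z, w].
In Python, from bench import manip gives the robot as it stands.
- The arm moves only by the shell command python3 -m creep 'ROWS' [OPENING]. ROWS is JSON, a list of rows, each a list of 2 entries, a list of its own where there are three numbers: the shift along the tool's x, y, z in m, then the turn, a rotation vector about the tool's x, y, z in rad. In form: [[[tx, ty, tz], [ax, ay, az]], ...]. A call has 1 to 10 rows; each row shifts and turns the commanded pose from where the row before left it, along the tool's axes as they then stand; what a row does not reach is not made up. A row lasts 1/10 s, in which the tool goes at most 50 mm and 8.59 degrees, less where a joint would pass 70% of its speed; a pose out of reach is approached as far as the arm can. A call with a gripper value outside its range is refused whole. OPENING is the opening, from -1 (shut) to 1 (fully open), set as the call begins (- or left out, the last holds). The fingers move at their own pace and stop on an object; the grip force is fixed at half the most. Time passes only in rows, so rows that do not move let the fingers close. It gives the time, the measured TCP pose, the force and the opening at its end, in the units of the state.
- manip.observe(): the state, without advancing time (a new reading comes with each control period).
- manip.get_image(name): name is "side" or "top" or "wrist"; returns (picture, depth): 400x640x3 uint8, red, green, blue; 400x640 float32, m along the optical axis (not along the pixel's ray), 0 where there is no reading.
- manip.camera_info(name): a dict with "fx", "fy", "cx", "cy" (pixels), "pose" (4x4, takes a point from camera to world coordinates); the wrist camera has in their place "hand_eye" (4x4, takes a point from camera to tool coordinates, whose origin is the TCP and whose axes are the tool frame's). Camera axes: x right, y up, looking along -z (the intrinsics and any distortion apply to the point x, -y, -z); pixel columns grow to the right and rows downward; lengths in m; the calibration is good to about 2 mm. The wrist camera is an equidistant fisheye: a pixel r from the principal point sees the ray r / f radians off the axis. A picture is of the moment at which its call begins: read the wrist's pose just before it. camera_info takes no time and is no camera call.
- manip.finish_job(): hands the job in, once; it reports no verdict.
Trained networks look in the newest picture that a camera, given by its name, has taken for a name from the list of things; names that differ only in an ending like _2 or _b are one class to them, and where a whole thing is asked for, a point or a joint stands for the part that bears it (a point fixed in the world has none). Each returns a list of dicts, best first, with "conf" (0 to 1); they miss things now and then, are a little off and sometimes report something else, mostly with a low value. They report only what shows in the picture. A call takes as long as a camera call. They do not tell look-alikes from the thing itself.
- manip.find_in(label, camera): "centre" ([x, y, z] in m, in world coordinates, good to about 4 mm: the middle of the surface that is visible of it).
- manip.regions_of(label, camera): "mask" (400x640 bool, what is visible of it).
The state is a dict: "t": time; "q": joint angles; "joint_velocities": joint speeds; "effort": joint torques, N m; "tool_pos": TCP position; "tcp_rot": TCP orientation; "contact_force": force on the tool from outside, world axes, zero at the start; "torque": the same for the moment, N m; "width": finger opening in m.
Only numpy, scipy, OpenCV 4.12 (cv2) and the standard library are available. Lean on these libraries where they do the work, as an engineer would, in place of code of your own. Each camera call takes 0.05 s, during which the arm holds its last target. There are 200 camera calls.

## Working session

There is one attempt and no reset: what is moved stays moved. The work goes in short steps, Python scripts to look and compute and a shell command to move; the robot and the scene stay as the last step left them, time stands still between calls to the robot, and variables do not carry over. Pictures are saved under pics/ and viewed, about 12 in all and at most 16, crops included, and the job is handed in when it is done.

```bash
ls; mkdir -p pics; cat > h.py <<'E'
import numpy as np, cv2
from bench import manip
from scipy.spatial.transform import Rotation as R
def save(n,p): cv2.imwrite(p,cv2.cvtColor(n,cv2.COLOR_RGB2BGR))
def cloud(cam,st=None):
    im,d=manip.get_image(cam); c=manip.camera_info(cam)
    v,u=np.mgrid[0:400,0:640]
    P=np.stack([(u-c['cx'])/c['fx']*d,-(v-c['cy'])/c['fy']*d,-d],-1)
    T=np.array(c['pose']); return im,d,P@T[:3,:3].T+T[:3,3]
E
python3 - <<'E'
from h import *
o=manip.observe(); print(o)
for c in('top','side'):
    im,d,W=cloud(c); save(im,f'pics/{c}0.png'); np.savez(f'{c}0.npz',im=im,W=W,d=d)
    print(c,manip.camera_info(c))
    for n in ['feeder','bar','bar_head','dish1','lamp_near','start_base','start_tip','reagent','tipbox','objective']:
        r=manip.find_in(n,c); print(n,[(np.round(x['centre'],3).tolist(),round(x['conf'],2)) for x in r])
E
```

```text
pics
{'t': 0.0, 'q': array([ 1.05641006e+00,  3.51236986e-01,  1.65239304e+00,  5.81525375e-06,
        1.13910842e+00, -8.45716147e-02]), 'joint_velocities': array([-0.00149164, -0.00043869,  0.0015738 ,  0.00072278,  0.00154163,
        0.00119737]), 'effort': array([-3.09794181e-03, -5.06093216e+01, -2.91410959e+01, -2.85567785e-04,
        4.45653262e-03, -1.84724833e-06]), 'tool_pos': array([0.22897529, 0.49968686, 0.20376983]), 'tcp_rot': array([ 0.15040969,  0.69096161, -0.15118273,  0.69071902]), 'contact_force': array([ 0.38856504, -0.0768679 ,  0.38762177]), 'torque': array([-0.02070469,  0.00719934, -0.02716362]), 'width': 0.08552111391097199}
top {'fx': 477.0914194982985, 'fy': 477.0914194982985, 'cx': 308.71284431913676, 'cy': 203.9004161705936, 'pose': array([[-0.01834726,  0.97544682, -0.21946954,  0.234136  ],
       [-0.99981958, -0.01681973,  0.0088267 , -0.00752463],
       [ 0.00491856,  0.21959189,  0.97557942,  1.29138473],
       [ 0.        ,  0.        ,  0.        ,  1.        ]])}
feeder [([0.544, 0.024, 0.013], 0.82), ([0.578, -0.002, 0.072], 0.15)]
bar [(
[... 1083 characters left out ...]
.094, 0.077], 0.69), ([0.556, -0.424, 0.034], 0.31), ([0.577, -0.005, 0.067], 0.16)]
bar [([0.571, -0.011, 0.067], 0.65), ([0.537, -0.105, 0.075], 0.59)]
bar_head [([0.574, -0.006, 0.067], 0.68)]
dish1 [([0.311, -0.335, 0.011], 0.95), ([0.486, -0.253, 0.013], 0.84), ([0.622, 0.254, 0.01], 0.79), ([0.294, -0.225, 0.018], 0.75), ([0.5, -0.355, 0.014], 0.6), ([0.38, -0.254, 0.017], 0.59)]
lamp_near [([0.535, -0.105, 0.074], 0.87), ([0.524, 0.024, 0.008], 0.22)]
start_base [([0.386, 0.287, 0.028], 0.68)]
start_tip [([0.372, 0.299, 0.098], 0.52)]
reagent [([0.538, 0.396, 0.076], 0.75)]
tipbox [([0.639, -0.265, 0.072], 0.96)]
objective [([0.553, -0.425, 0.033], 0.57), ([0.517, 0.021, 0.01], 0.24)]
```

View pics/top0.png

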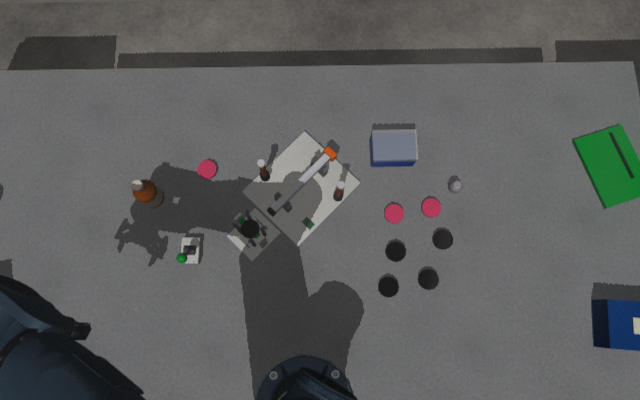

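View pics/side0.png

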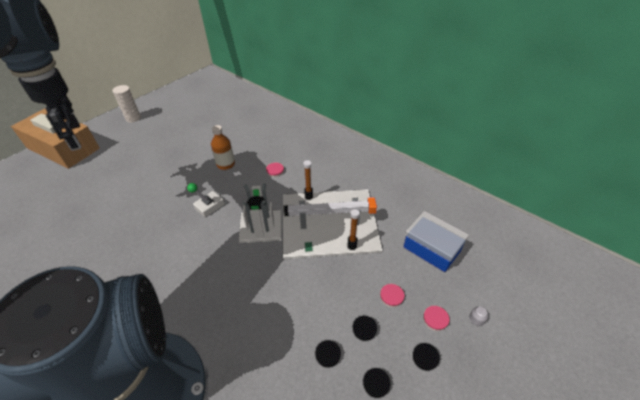

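The top view shows three pink dishes at (207,168), (394,213) and (431,207), with four black look-alikes. The bar's orange head is at (330,153), away from the magazine at (250,228), and the start lever is at (190,250). Next I'll measure the poses.

```bash
python3 - <<'E'
from h import *
for c in('top','side'):
    z=np.load(f'{c}0.npz'); W=z['W'];im=z['im'].astype(int); d=z['d']
    hsv=cv2.cvtColor(z['im'],cv2.COLOR_RGB2HSV); H,S,V=[hsv[...,i].astype(int) for i in range(3)]
    near=(np.hypot(W[...,0]-.57,W[...,1])<.24)&(d>0)
    bed=near&(abs(W[...,2]-.012)<.006)
    # bed outline
    m=cv2.morphologyEx(bed.astype(np.uint8),cv2.MORPH_OPEN,np.ones((3,3)))
    n,l,s,_=cv2.connectedComponentsWithStats(m); k=1+np.argmax(s[1:,4]); P=W[(l==k)][:,:2].astype(np.float32)
    print(c,'bed',cv2.minAreaRect(P*1000),len(P))
    def comps(mask,name,zmin=0,amin=15):
        n,l,s,_=cv2.connectedComponentsWithStats(mask.astype(np.uint8))
        for k in range(1,n):
            if s[k,4]>=amin:
                P=W[l==k]; e=cv2.minEnclosingCircle(P[:,:2].astype(np.float32)*1000)
                print(name,s[k,:2],s[k,4],'mean',P.mean(0).round(4),'zmax',P[:,2].max().round(3),'circ',np.round(e[0],1),round(e[1],1))
    comps((S>120)&((H>165)|(H<3))&(V>60)&(d>0)&(W[...,2]<.03),'pink')
    comps((S>150)&(H>=4)&(H<16)&(V>100)&near&(W[...,2]>.04),'orange')
    comps((S>100)&(H>45)&(H<75)&(d>0)&(W[...,0]<.8)&(W[...,1]>-.3),'green')
    comps((W[...,2]>.128)&(d>0)&(W[...,0]>.3)&(abs(W[...,1])<.2),'tall',amin=5)
    b=near&(abs(W[...,2]-.07)<.006)&(S<70)&(V>90); comps(b,'bar')
    P=W[b][:,:2]; q=P-np.median(P,0); q=q[np.hypot(*q.T)<.1]; u,s_,vt=np.linalg.svd(q-q.mean(0),full_matrices=False); print('bar dir',vt[0],np.arctan2(-vt[0][0],vt[0][1]))
    mag=(np.hypot(W[...,0]-.44,W[...,1]-.135)<.05)&(W[...,2]>.085)&(V<60)&(d>0); comps(mag,'magblack')
E
```

```text
top bed ((573.148681640625, 1.7193450927734375), (222.01145935058594, 250.35720825195312), 44.68074035644531) 5368
pink [197 160] 284 mean [0.6258 0.264  0.0142] zmax 0.022 circ [626.4 264.8] 27.3
pink [422 198] 292 mean [ 0.5067 -0.3544  0.0139] zmax 0.02 circ [ 506.7 -354.5] 27.3
pink [384 204] 290 mean [ 0.4916 -0.251   0.0146] zmax 0.021 circ [ 491.6 -251. ] 27.0
orange [324 146] 94 mean [ 0.6494 -0.0779  0.0717] zmax 0.078 circ [649.5 -77.7] 18.1
green [239 217] 27 mean [0.4611 0.1516 0.1079] zmax 0.118 circ [461.5 151.9] 7.1
green [308 222] 22 mean [ 0.4647 -0.022   0.0125] zmax 0.016 circ [464.4 -22.2] 7.6
green [177 254] 73 mean [0.3694 0.3002 0.1049] zmax 0.112 circ [369.4 301.2] 11.9
tall [257 159] 57 mean [0.6019 0.1016 0.1385] zmax 0.146 circ [602.5 101.6] 10.0
tall [337 181] 56 mean [ 0.5419 -0.0981  0.1385] zmax 0.144 circ [542.4 -98.5] 10.7
tall [245 210] 9 mean [0.4802 0.1378 0.1303] zmax 0.132 circ [480.1 137.4] 4.1
tall [231 223] 6 mean [0.4474 0.1716 0.1319] zmax 0.135 circ [447.  171.6] 3.5
tall [262 226] 9 mean [0.4376 0.0951 0.1312] zmax 0.134 circ [437.3  95.4]
[... 2109 characters left out ...]
2] 6 mean [0.4038 0.1272 0.1295] zmax 0.13 circ [403.3 127.2] 3.0
tall [350 210] 69 mean [ 0.5397 -0.102   0.138 ] zmax 0.142 circ [ 542.1 -101.7] 10.6
bar [288 198] 599 mean [ 0.5718 -0.0024  0.0689] zmax 0.073 circ [571.3   0.8] 104.0
bar [269 203] 18 mean [0.4649 0.1043 0.0689] zmax 0.076 circ [465.2 106.4] 18.0
bar [243 209] 15 mean [0.4113 0.1471 0.0714] zmax 0.076 circ [412.3 148.8] 9.8
bar [406 213] 245 mean [ 0.6528 -0.2103  0.0695] zmax 0.074 circ [ 665.4 -215.3] 43.5
bar [252 222] 25 mean [0.4102 0.0987 0.0699] zmax 0.075 circ [409.7  98.5] 10.0
bar dir [-0.71454663  0.69958782] 0.7959758326863363
magblack [246 195] 208 mean [0.4424 0.1303 0.1006] zmax 0.131 circ [441.8 124.7] 35.2
```

```bash
cat >> h.py <<'E'
YF=0.781; C0=np.array([.572,.0007]); MAG=np.array([.4419,.132])
def plan(p,yaw,o=None):
    """turn first, then straight shift, in tool axes; yaw = world heading of tool y (mod pi chosen by caller)"""
    o=o or manip.observe(); r=R.from_quat(o['tcp_rot'])
    x=np.array([0,0,-1.]);y=np.array([np.cos(yaw),np.sin(yaw),0]); t=R.from_matrix(np.stack([x,y,np.cross(x,y)],1))
    rv=(r.inv()*t).as_rotvec(); s=t.inv().apply(np.array(p)-o['tool_pos'])
    print('t',round(o['t'],2),'tcp',o['tool_pos'].round(4),'yawY',round(float(np.arctan2(*r.as_matrix()[1::-1,1])),3),'q1,q6',o['q'][[0,5]].round(2),'F',o['contact_force'].round(1),'w',round(float(o['width']),4))
    print('turn',rv.round(3).tolist(),'rows',round(float(np.linalg.norm(rv)/.15),1),'shift',s.round(4).tolist(),'rows',round(float(np.linalg.norm(s)/.05),1))
E
python3 - <<'E'
from h import *
np.set_printoptions(suppress=True,precision=3)
print(manip.camera_info('wrist'))
plan([.572,.0007,.25],YF);plan([.572,.0007,.25],YF+np.pi)
E
```

```text
{'fx': 309.70691628693146, 'fy': 309.70691628693146, 'cx': 316.8419557842926, 'cy': 194.98769317396204, 'hand_eye': array([[-0.   ,  0.297, -0.955, -0.169],
       [ 1.   , -0.001, -0.   , -0.001],
       [-0.001, -0.955, -0.297, -0.077],
       [ 0.   ,  0.   ,  0.   ,  1.   ]])}
t 1.1 tcp [0.229 0.5   0.204] yawY 1.141 q1,q6 [ 1.06 -0.08] F [-0.1  0.5  0.1] w 0.0853
turn [0.36, -0.0, -0.0] rows 2.4 shift [-0.0457, -0.108, 0.596] rows 12.1
t 1.1 tcp [0.229 0.5   0.204] yawY 1.141 q1,q6 [ 1.06 -0.08] F [-0.1  0.5  0.1] w 0.0853
turn [-2.782, 0.0, -0.0] rows 18.5 shift [-0.0457, 0.108, -0.596] rows 12.1
```

```bash
python3 -m creep '[[[-0.015,0,0],[0.12,0,0]],[[-0.015,0,0],[0.12,0,0]],[[-0.015,0,0],[0.12,0,0]],[[0,-0.008,0.045],[0,0,0]],[[0,-0.008,0.045],[0,0,0]],[[0,-0.008,0.045],[0,0,0]],[[0,-0.008,0.045],[0,0,0]],[[0,-0.008,0.045],[0,0,0]],[[0,-0.008,0.045],[0,0,0]],[[0,-0.008,0.045],[0,0,0]]]' 1
python3 -m creep '[[[0,-0.008,0.045],[0,0,0]],[[0,-0.008,0.045],[0,0,0]],[[0,-0.008,0.045],[0,0,0]],[[0,-0.008,0.045],[0,0,0]],[[0,-0.008,0.045],[0,0,0]],[[0,-0.008,0.045],[0,0,0]],[[0,0,0],[0,0,0]],[[0,0,0],[0,0,0]]]'
python3 - <<'E'
from h import *
plan([.572,.0007,.25],YF)
im,d=manip.get_image('wrist'); im2,_=manip.get_image('top'); np.savez('w1.npz',im=im,d=d)
save(np.vstack([im[:,:],im2])[:,:],'pics/c1.png')
im=cv2.imread('pics/c1.png'); cv2.imwrite('pics/c1.png',np.hstack([im[:400],im[400:]])[:, :] if 0 else cv2.resize(im,(480,600)))
E
```

```text
t: 2.1
tool_pos: [0.4119, 0.2352, 0.2495]
tcp_rot: [0.272, 0.653, -0.272, 0.653]
contact_force: [0.6, 0.3, 1.0]
width: 0.0855
t: 2.9
tool_pos: [0.5671, 0.0107, 0.2489]
tcp_rot: [0.273, 0.653, -0.273, 0.652]
contact_force: [-0.7, 0.2, 0.8]
width: 0.0855
t 2.9 tcp [0.5671 0.0107 0.2489] yawY 0.779 q1,q6 [-0.06 -0.84] F [-0.7  0.2  0.8] w 0.0855
turn [-0.002, -0.001, 0.0] rows 0.0 shift [-0.0011, -0.0036, 0.0106] rows 0.2
```

View pics/c1.png

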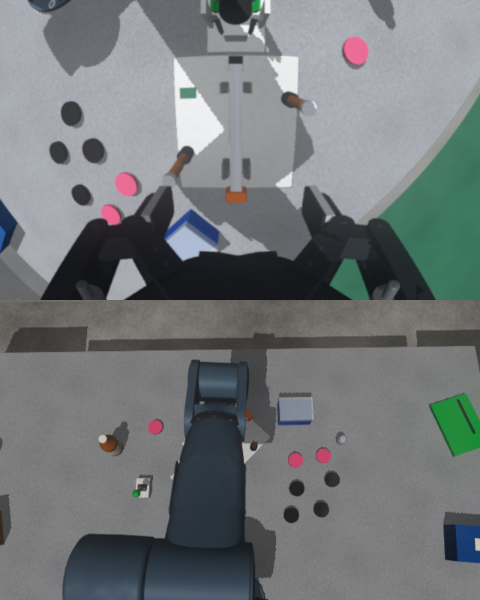

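The wrist and top views show only three pink dishes in total. The bar lies midway between the fingers, so I'll grasp it.

```bash
python3 -m creep '[[[0,-0.002,0.006],[0,0,0]],[[0,-0.0015,0.0045],[0,0,0]],[[0.03,0,0],[0,0,0]],[[0.03,0,0],[0,0,0]],[[0.03,0,0],[0,0,0]],[[0.03,0,0],[0,0,0]],[[0.03,0,0],[0,0,0]],[[0.025,0,0],[0,0,0]],[[0.022,0,0],[0,0,0]],[[0,0,0],[0,0,0]]]' 1
python3 -m creep '[[[0,0,0],[0,0,0]],[[0,0,0],[0,0,0]]]'
python3 -c "
from h import *
plan([.572,.0007,.052],YF)"
python3 -m creep '[[[0,0,0],[0,0,0]],[[0,0,0],[0,0,0]],[[0,0,0],[0,0,0]],[[0,0,0],[0,0,0]],[[0,0,0],[0,0,0]],[[0,0,0],[0,0,0]],[[0,0,0],[0,0,0]],[[0,0,0],[0,0,0]],[[0,0,0],[0,0,0]],[[0,0,0],[0,0,0]]]' -1
python3 -c "
from h import *
plan([.572,.0007,.052],YF)"
```

```text
t: 4.0
tool_pos: [0.5704, 0.0016, 0.0499]
tcp_rot: [0.271, 0.654, -0.272, 0.651]
contact_force: [-0.3, -0.5, -0.1]
width: 0.0855
t: 4.2
tool_pos: [0.5729, 0.0014, 0.0537]
tcp_rot: [0.272, 0.652, -0.272, 0.653]
contact_force: [1.0, -0.5, 0.5]
width: 0.0853
t 4.2 tcp [0.5729 0.0014 0.0537] yawY 0.781 q1,q6 [-0.08 -0.86] F [ 1.  -0.5  0.5] w 0.0853
turn [0.0, 0.002, -0.001] rows 0.0 shift [0.0017, -0.0011, -0.0001] rows 0.0
t: 5.2
tool_pos: [0.572, 0.0014, 0.0523]
tcp_rot: [0.272, 0.653, -0.272, 0.653]
contact_force: [-0.1, 0.1, -0.9]
width: -0.0002
t 5.2 tcp [0.572  0.0014 0.0523] yawY 0.781 q1,q6 [-0.08 -0.86] F [-0.1  0.1 -0.9] w -0.0002
turn [0.0, -0.0, 0.0] rows 0.0 shift [0.0003, -0.0005, 0.0005] rows 0.0
```

```bash
python3 - <<'E'
from h import *
im,d=manip.get_image('wrist'); a,_=manip.get_image('side')
save(np.hstack([im[:,120:520],a[100:300,150:450].repeat(2,0)[:, :]]),'pics/c2.png')
E
```

```text
(no output)
```

View pics/c2.png

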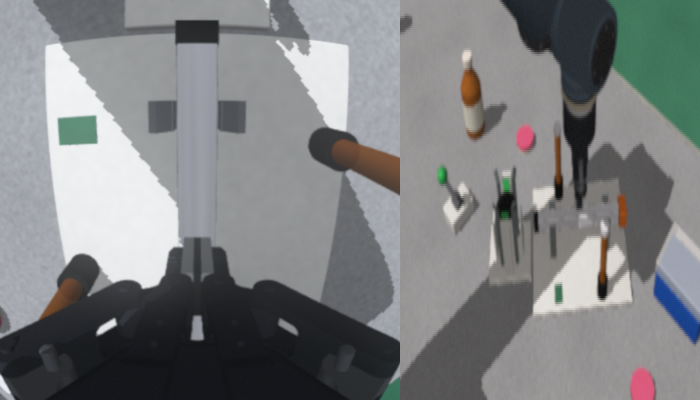

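```bash
cat >> h.py <<'E'
def wcloud():
    o=manip.observe(); im,d=manip.get_image('wrist'); c=manip.camera_info('wrist')
    v,u=np.mgrid[0:400,0:640]; a=(u-c['cx'])/c['fx'];b=(v-c['cy'])/c['fy']; r=np.hypot(a,b)+1e-9
    k=np.tan(np.minimum(r,1.5))/r*d
    P=np.stack([a*k,-b*k,-d],-1); H=np.array(c['hand_eye']); P=P@H[:3,:3].T+H[:3,3]
    return im,d,P@R.from_quat(o['tcp_rot']).as_matrix().T+o['tool_pos'],P
E
python3 - <<'E'
from h import *
np.set_printoptions(suppress=True,precision=3)
im,d,W,P=wcloud(); np.savez('w2.npz',im=im,W=W,P=P)
for v in range(100,350,12): print(v,[(P[v,u]*1000).round().astype(int).tolist() for u in (290,305,317,330,345)],(W[v,317]*1000).round())
E
```

```text
100 [[40, -19, -77], [-17, -7, -77], [-17, -2, -77], [-17, 5, -77], [39, 17, -78]] [517.  55.  70.]
112 [[-11, -15, -71], [-18, -7, -71], [-18, -2, -71], [-17, 5, -71], [-11, 13, -71]] [521.  51.  70.]
124 [[-9, -15, -65], [-18, -7, -65], [-17, -2, -65], [-17, 5, -65], [-12, 13, -65]] [525.  47.  70.]
136 [[41, -20, -53], [-16, -7, -59], [-16, -2, -59], [-17, 5, -59], [40, 17, -53]] [529.  42.  68.]
148 [[40, -20, -45], [-16, -7, -53], [-17, -2, -53], [-16, 5, -53], [40, 18, -45]] [533.  38.  69.]
160 [[41, -20, -36], [-17, -8, -47], [-16, -2, -47], [-15, 5, -47], [41, 18, -36]] [538.  34.  69.]
172 [[42, -20, -27], [-17, -8, -41], [-17, -2, -41], [-17, 5, -41], [42, 18, -28]] [542.  29.  69.]
184 [[41, -20, -19], [-17, -8, -35], [-17, -2, -35], [-17, 5, -35], [40, 18, -19]] [546.  25.  69.]
196 [[41, -21, -10], [-18, -8, -29], [-17, -2, -28], [-18, 5, -29], [42, 19, -10]] [551.  21.  69.]
208 [[43, -21, -1], [-169, -2, -76], [-18, -1, -22], [-17, 5, -22], [41, 19, -1]] [555.  16.  70.]
220 [[41, -21, 8], [-16, -8, -15], [-17, -1, -15], [-18, 5, -16], [42, 19, 9]] [560.  11.  69.]
23
[... 291 characters left out ...]
268 [[-53, -13, -7], [-60, -6, -11], [-59, -2, -11], [-60, 4, -11], [-53, 11, -7]] [563.   8. 111.]
280 [[-72, -11, -14], [-71, -6, -12], [-64, -2, -8], [-71, 3, -12], [-71, 9, -13]] [565.   6. 116.]
292 [[-79, -11, -13], [-77, -6, -12], [-64, -2, -2], [-78, 3, -12], [-79, 8, -13]] [569.   2. 116.]
304 [[-92, -10, -18], [-85, -6, -12], [-64, -1, 4], [-86, 3, -13], [-92, 7, -17]] [574.  -2. 116.]
316 [[-99, -9, -18], [-92, -5, -13], [-17, -1, 50], [-93, 2, -14], [-98, 7, -17]] [606. -35.  69.]
328 [[-103, -9, -17], [-93, -5, -8], [-17, -1, 60], [-95, 3, -10], [-104, 6, -18]] [613. -42.  69.]
340 [[-107, -9, -16], [-101, -5, -10], [-17, -1, 71], [-101, 2, -10], [-108, 6, -17]] [621. -50.  69.]
```

```bash
python3 - <<'E'
from h import *
z=np.load('w2.npz');P=z['P']*1000;W=z['W']*1000
for v in range(230,252): print(v,[P[v,u].round(1).tolist() for u in (300,308,325,335)])
z=np.load('w1.npz');d=z['d'];c=manip.camera_info('wrist')
v,u=np.mgrid[0:400,0:640]; a=(u-c['cx'])/c['fx'];b=(v-c['cy'])/c['fy']; r=np.hypot(a,b)+1e-9
k=np.tan(np.minimum(r,1.5))/r*d
P=np.stack([a*k,-b*k,-d],-1); H=np.array(c['hand_eye']); P=(P@H[:3,:3].T+H[:3,3])*1000
m=(P[...,0]>-80)&(P[...,0]<60)&(d>0)
print('open: fingers max x',P[m].max(0),P[m][np.argsort(-P[m][:,0])[:5]].round())
E
```

```text
230 [[-16.7, -10.6, -9.3], [-16.1, -6.3, -9.0], [-17.9, 2.8, -9.8], [-17.1, 8.1, -9.5]]
231 [[-17.0, -10.6, -8.8], [-17.8, -6.3, -9.2], [-18.6, 2.7, -9.6], [-17.5, 8.1, -9.1]]
232 [[-17.6, -10.6, -8.5], [-17.0, -6.3, -8.3], [-15.9, 2.8, -7.8], [-16.8, 8.2, -8.1]]
233 [[-16.7, -10.6, -7.5], [-17.3, -6.3, -7.8], [-17.7, 2.8, -8.0], [-16.1, 8.2, -7.2]]
234 [[-16.1, -10.7, -6.7], [-168.8, -1.6, -76.2], [-17.0, 2.8, -7.1], [-17.3, 8.2, -7.2]]
235 [[-16.5, -10.7, -6.2], [-17.5, -6.3, -6.7], [-16.6, 2.8, -6.3], [-17.4, 8.2, -6.7]]
236 [[-17.8, -10.6, -6.2], [-17.6, -6.3, -6.2], [-17.4, 2.8, -6.1], [-17.1, 8.2, -5.9]]
237 [[-16.3, -10.7, -4.9], [-29.6, -5.9, -11.2], [-29.6, 2.5, -11.2], [-16.2, 8.3, -4.9]]
238 [[-17.0, -10.7, -4.7], [-32.2, -5.9, -11.9], [-31.3, 2.4, -11.4], [-15.2, 8.4, -3.8]]
239 [[-17.0, -10.7, -4.1], [-32.9, -5.9, -11.6], [-33.2, 2.4, -11.8], [-16.9, 8.3, -4.0]]
240 [[-16.4, -10.7, -3.2], [-34.1, -5.8, -11.7], [-34.0, 2.4, -11.7], [-16.4, 8.3, -3.2]]
241 [[-17.5, -10.7, -3.1], [-34.0, -5.8, -11.1], [-35.4, 2.3, -11.8], [-16.3, 8.3, -2.6]]
242 [[-17.7, -10.7, -2.6], [-34.
[... 310 characters left out ...]
15.9, 8.4, 0.1]]
246 [[-16.0, -10.8, 0.7], [-40.5, -5.7, -11.7], [-41.3, 2.2, -12.1], [-15.4, 8.5, 1.0]]
247 [[-16.5, -10.8, 1.1], [-40.5, -5.7, -11.1], [-40.4, 2.2, -11.1], [-15.2, 8.5, 1.7]]
248 [[-34.3, -9.8, -7.4], [-41.2, -5.6, -11.0], [-41.3, 2.2, -11.1], [-34.8, 7.2, -7.7]]
249 [[-35.8, -9.7, -7.7], [-42.4, -5.6, -11.1], [-42.8, 2.1, -11.3], [-35.7, 7.2, -7.6]]
250 [[-37.1, -9.6, -7.8], [-44.2, -5.6, -11.5], [-43.9, 2.1, -11.3], [-36.6, 7.1, -7.5]]
251 [[-36.5, -9.7, -6.9], [-45.3, -5.5, -11.6], [-45.3, 2.1, -11.5], [-37.7, 7.1, -7.6]]
open: fingers max x [-38.42773501  55.34038033  11.25934037] [[-38.  41.  -4.]
 [-39.  42.   7.]
 [-39.  41.   3.]
 [-39.  41.  -8.]
 [-39.  41.  -4.]]
```

```bash
python3 - <<'E'
from h import *
im=np.load('w2.npz')['im'][190:390,217:417]; save(cv2.resize(im,(600,600),interpolation=cv2.INTER_NEAREST),'pics/c3.png')
E
```

```text
(no output)
```

View pics/c3.png

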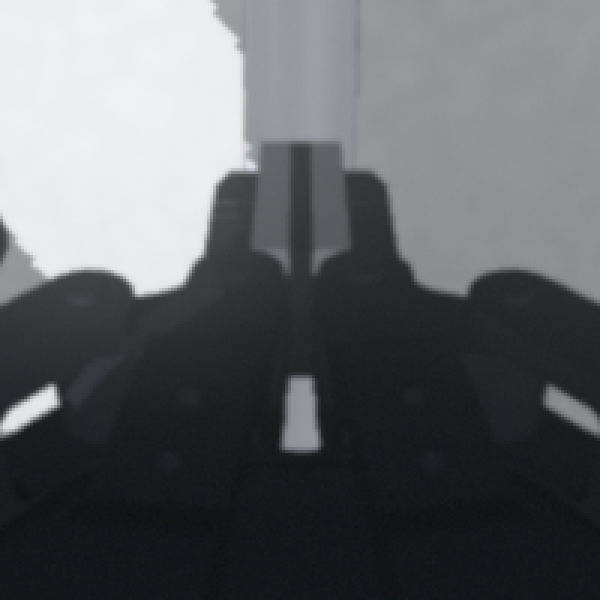

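The shut fingertips sit about 29 mm behind the reported TCP instead of 11 mm ahead of it. I take that as a 40 mm tool offset: the fingers closed above the bar and touched nothing. I'll open, go down 38 mm further and grip again.

```bash
python3 -m creep '[[[0,0,0],[0,0,0]],[[0,0,0],[0,0,0]],[[0,0,0],[0,0,0]],[[0,0,0],[0,0,0]],[[0,0,0],[0,0,0]],[[0,0,0],[0,0,0]],[[0.015,0,0],[0,0,0]],[[0.015,0,0],[0,0,0]],[[0.008,0,0],[0,0,0]],[[0,0,0],[0,0,0]]]' 1
python3 -m creep '[[[0,0,0],[0,0,0]],[[0,0,0],[0,0,0]],[[0,0,0],[0,0,0]],[[0,0,0],[0,0,0]],[[0,0,0],[0,0,0]],[[0,0,0],[0,0,0]],[[0,0,0],[0,0,0]],[[0,0,0],[0,0,0]]]' -1
python3 -c "
from h import *
plan([.572,.0007,.014],YF)"
```

```text
t: 6.35
tool_pos: [0.5709, 0.0014, 0.0123]
tcp_rot: [0.272, 0.654, -0.272, 0.652]
contact_force: [-0.0, 0.4, 0.4]
width: 0.0854
t: 7.15
tool_pos: [0.5723, 0.0014, 0.0148]
tcp_rot: [0.272, 0.652, -0.272, 0.653]
contact_force: [-0.7, -0.4, 6.0]
width: 0.0192
t 7.15 tcp [0.5723 0.0014 0.0148] yawY 0.781 q1,q6 [-0.08 -0.86] F [-0.7 -0.4  6. ] w 0.0192
turn [0.0, 0.001, -0.001] rows 0.0 shift [0.0008, -0.0007, 0.0003] rows 0.0
```

```bash
python3 -m creep '[[[-0.01,0,0],[0,0,0]],[[-0.02,0,0],[0,0,0]],[[-0.02,0,0],[0,0,0]],[[-0.02,0,0],[0,0,0]],[[-0.02,0,0],[0,0,0]],[[-0.02,0,0],[0,0,0]],[[-0.01,0,0],[0,0,0]],[[-0.01,0,0],[0,0,0]],[[0,0,0],[0,0,0]],[[0,0,0],[0,0,0]]]' -1
python3 -c "
from h import *
plan([.572,.0014,.14],YF)
im,d=manip.get_image('wrist');save(im,'pics/w3.png');a,_=manip.get_image('side')
save(np.hstack([im[:,120:520],a[100:300,150:450].repeat(2,0)[:, :]]),'pics/c4.png')
"
```

```text
t: 8.15
tool_pos: [0.5716, 0.0014, 0.1437]
tcp_rot: [0.272, 0.653, -0.272, 0.652]
contact_force: [-0.7, 0.3, -1.5]
width: 0.0191
t 8.15 tcp [0.5716 0.0014 0.1437] yawY 0.781 q1,q6 [-0.08 -0.86] F [-0.7  0.3 -1.5] w 0.0191
turn [0.0, -0.001, 0.001] rows 0.0 shift [0.0037, 0.0003, 0.0002] rows 0.1
```

View pics/c4.png

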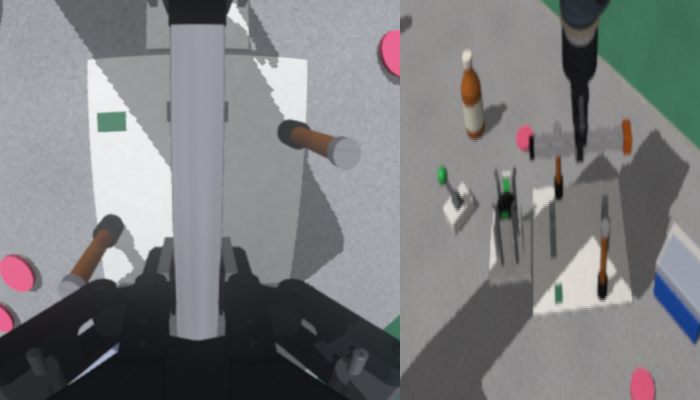

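The bar is gripped level and clear of the lamps. Now the half turn.

```bash
R='' ; python3 -m creep '[[[0,0,0],[0.08,0,0]],[[0,0,0],[0.14,0,0]],[[0,0,0],[0.14,0,0]],[[0,0,0],[0.14,0,0]],[[0,0,0],[0.14,0,0]],[[0,0,0],[0.14,0,0]],[[0,0,0],[0.14,0,0]],[[0,0,0],[0.14,0,0]],[[0,0,0],[0.14,0,0]],[[0,0,0],[0.14,0,0]]]' -1
python3 -m creep '[[[0,0,0],[0.14,0,0]],[[0,0,0],[0.14,0,0]],[[0,0,0],[0.14,0,0]],[[0,0,0],[0.14,0,0]],[[0,0,0],[0.14,0,0]],[[0,0,0],[0.14,0,0]],[[0,0,0],[0.14,0,0]],[[0,0,0],[0.14,0,0]],[[0,0,0],[0.14,0,0]],[[0,0,0],[0.14,0,0]]]' -1
python3 -m creep '[[[0,0,0],[0.14,0,0]],[[0,0,0],[0.14,0,0]],[[0,0,0],[0.12,0,0]],[[0,0,0],[0,0,0]],[[0,0,0],[0,0,0]]]' -1
python3 - <<'E'
from h import *
plan([.5720,.0012,.0165],YF+np.pi)
im,d,W,P=wcloud(); hsv=cv2.cvtColor(im,cv2.COLOR_RGB2HSV)
# bar top strip in front of fingers, tool frame
for v in range(30,230,25):
    row=P[v]*1000; m=(abs(row[:,0]+57)<12)&(abs(row[:,1])<25)&(hsv[v,:,2]>70)
    if m.sum()>5: print(v,m.sum(),'x',row[m,0].mean().round(1),'y',row[m,1].min().round(1),row[m,1].max().round(1),'z',row[m,2].mean().round(1))
save(im,'pics/w4.png')
E
```

```text
t: 9.25
tool_pos: [0.5717, 0.0014, 0.1435]
tcp_rot: [-0.619, -0.341, 0.62, -0.341]
contact_force: [0.1, 0.8, -3.4]
width: 0.0192
t: 10.25
tool_pos: [0.5717, 0.0014, 0.1435]
tcp_rot: [-0.693, 0.138, 0.694, 0.138]
contact_force: [-0.2, -0.5, -1.3]
width: 0.0188
t: 10.75
tool_pos: [0.5718, 0.0014, 0.1438]
tcp_rot: [-0.653, 0.27, 0.654, 0.27]
contact_force: [-0.5, 0.2, -2.3]
width: 0.0194
t 10.75 tcp [0.5718 0.0014 0.1438] yawY -2.355 q1,q6 [-0.08  2.28] F [-0.5  0.2 -2.3] w 0.0194
turn [0.005, 0.001, -0.001] rows 0.0 shift [0.1273, -0.0, -0.0003] rows 2.5
30 55 x -54.6 y -8.2 11.5 z -102.3
55 55 x -54.4 y -8.1 11.5 z -92.7
80 54 x -54.5 y -7.8 11.5 z -83.4
105 55 x -54.5 y -8.3 11.6 z -74.1
130 53 x -54.4 y -7.9 11.3 z -64.8
155 53 x -54.4 y -8.2 11.3 z -55.4
180 51 x -54.6 y -7.9 11.3 z -45.8
205 51 x -54.4 y -8.2 11.5 z -35.6
```

```bash
python3 - <<'E'
from h import *
a=cv2.imread('pics/w3.png',0).astype(int);b=cv2.imread('pics/w4.png',0).astype(int)
for v in (60,120,180): print(v,a[v,284:352:2].tolist(),'\n   ',b[v,284:352:2].tolist())
A=cv2.imread('pics/w3.png');B=cv2.imread('pics/w4.png')
cv2.imwrite('pics/c5.png',np.hstack([A[:,140:500],B[:,140:500]]))
E
```

```text
60 [150, 150, 149, 132, 151, 154, 151, 152, 153, 154, 155, 154, 153, 151, 153, 154, 155, 157, 158, 157, 156, 156, 156, 156, 155, 153, 153, 152, 152, 148, 137, 147, 147, 147] 
    [142, 142, 140, 130, 152, 154, 152, 153, 155, 155, 157, 156, 154, 153, 154, 156, 157, 158, 159, 159, 158, 157, 157, 157, 157, 155, 155, 154, 153, 150, 135, 140, 143, 145]
120 [151, 133, 101, 111, 150, 155, 152, 154, 154, 155, 155, 155, 154, 151, 151, 154, 154, 156, 157, 157, 156, 156, 155, 155, 154, 151, 151, 150, 151, 142, 102, 95, 128, 148] 
    [144, 144, 143, 129, 150, 154, 153, 154, 155, 156, 157, 156, 155, 154, 153, 156, 158, 159, 161, 160, 160, 161, 159, 160, 159, 157, 157, 157, 157, 153, 188, 236, 237, 237]
180 [235, 235, 234, 219, 157, 156, 154, 153, 154, 155, 155, 155, 154, 152, 152, 152, 154, 155, 158, 158, 157, 156, 155, 152, 150, 149, 148, 148, 147, 138, 143, 147, 147, 146] 
    [149, 149, 149, 141, 141, 153, 152, 151, 152, 153, 155, 154, 155, 152, 152, 153, 156, 158, 160, 161, 161, 161, 160, 159, 158, 156, 156, 157, 158, 173, 236, 243, 244, 244]
```

View pics/c5.png

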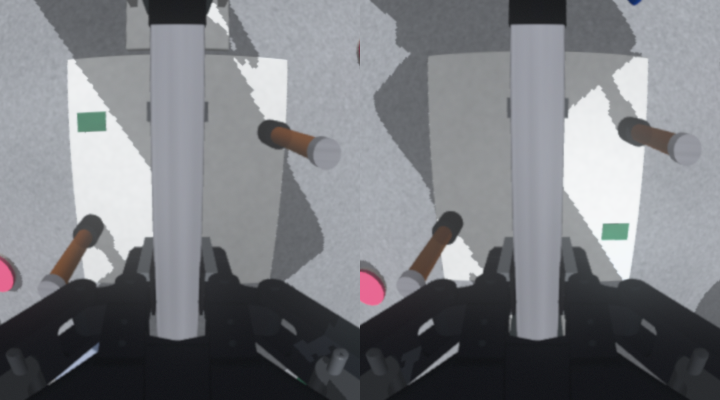

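The bar sits the same way in the hand, and the saddles are symmetric about it in both halves (507 and 568 px against a bar centre of 538). I'll lower it.

```bash
python3 -m creep '[[[0.02,0,0],[0.005,0,0]],[[0.02,0,0],[0,0,0]],[[0.02,0,0],[0,0,0]],[[0.02,0,0],[0,0,0]],[[0.01,0,0],[0,0,0]],[[0.01,0,0],[0,0,0]],[[0.005,0,0],[0,0,0]],[[0.005,0,0],[0,0,0]],[[0.005,0,0],[0,0,0]],[[0,0,0],[0,0,0]]]' -1
python3 -m creep '[[[0.004,0,0],[0,0,0]],[[0.004,0,0],[0,0,0]],[[0.003,0,0],[0,0,0]],[[0,0,0],[0,0,0]],[[0,0,0],[0,0,0]]]' -1
python3 -c "
from h import *
plan([.5720,.0012,.0155],YF+np.pi)"
```

```text
t: 11.8
tool_pos: [0.5719, 0.0014, 0.029]
tcp_rot: [-0.652, 0.273, 0.652, 0.273]
contact_force: [0.3, -1.0, -2.6]
width: 0.0192
t: 12.3
tool_pos: [0.572, 0.0014, 0.0183]
tcp_rot: [-0.652, 0.273, 0.652, 0.273]
contact_force: [0.1, 0.2, -1.7]
width: 0.0192
t 12.3 tcp [0.572  0.0014 0.0183] yawY -2.364 q1,q6 [-0.08  2.28] F [ 0.1  0.2 -1.7] w 0.0192
turn [-0.003, 0.0, -0.0] rows 0.0 shift [0.0028, 0.0002, -0.0001] rows 0.1
```

```bash
python3 -m creep '[[[0.002,0,0],[0,0,0]],[[0.0015,0,0],[0,0,0]],[[0,0,0],[0,0,0]],[[0,0,0],[0,0,0]]]' -1
python3 -m creep '[[[0,0,0],[0,0,0]],[[0,0,0],[0,0,0]],[[0,0,0],[0,0,0]],[[0,0,0],[0,0,0]],[[0,0,0],[0,0,0]],[[0,0,0],[0,0,0]],[[0,0,0],[0,0,0]]]' 1
python3 -m creep '[[[-0.02,0,0],[0,0,0]],[[-0.03,0,0],[0,0,0]],[[-0.03,0,0],[0,0,0]],[[-0.04,0,0],[0,0,0]],[[-0.05,0,0],[0,0,0]],[[-0.03,0,0],[0,0,0]],[[0,0,0],[0,0,0]],[[0,0,0],[0,0,0]]]'
python3 - <<'E'
from h import *
plan([.4916,-.252,.15],-2.36)
im,d,W,P=wcloud(); save(im,'pics/w6.png')
hsv=cv2.cvtColor(im,cv2.COLOR_RGB2HSV); H,S,V=[hsv[...,i].astype(int) for i in range(3)]
c,s=np.cos(YF),np.sin(YF)
def fr(Q): q=Q[...,:2]-C0; return np.stack([c*q[...,0]+s*q[...,1],-s*q[...,0]+c*q[...,1],Q[...,2]],-1)
F=fr(W)*1000
near=(abs(F[...,0])<30)&(abs(F[...,1])<140)&(F[...,2]>60)&(d>0)
o=near&(S>130)&(H>3)&(H<18); print('head',o.sum(),F[o].mean(0).round(1),F[o].min(0).round(1),F[o].max(0).round(1))
b=near&(S<70)&(V>90)&(abs(F[...,2]-70)<6); 
for y in range(-110,100,30):
    m=b&(abs(F[...,1]-y)<8)
    if m.sum()>10:print(y,F[m][:,0].mean().round(1),F[m][:,2].mean().round(1),F[m][:,0].min().round(1),F[m][:,0].max().round(1))
p=(S>120)&((H>165)|(H<3))&(V>60)&(d>0)&(W[...,2]<.03)
n,l,st,_=cv2.connectedComponentsWithStats(p.astype(np.uint8))
for k in range(1,n):
    if st[k,4]>50: print('pink',st[k].tolist(),W[l==k].mean(0).round(4))
E
```

```text
t: 12.7
tool_pos: [0.5721, 0.0014, 0.0148]
tcp_rot: [0.652, -0.273, -0.652, -0.273]
contact_force: [0.5, 0.4, -0.5]
width: 0.019
t: 13.4
tool_pos: [0.572, 0.0014, 0.0148]
tcp_rot: [0.652, -0.273, -0.652, -0.273]
contact_force: [0.6, 0.3, -0.3]
width: 0.0851
t: 14.2
tool_pos: [0.5719, 0.0014, 0.2148]
tcp_rot: [0.652, -0.273, -0.652, -0.273]
contact_force: [0.2, 0.1, 0.5]
width: 0.0855
t 14.2 tcp [0.5719 0.0014 0.2148] yawY -2.364 q1,q6 [-0.08  2.29] F [0.2 0.1 0.5] w 0.0855
turn [-0.004, -0.0, 0.0] rows 0.0 shift [0.0648, 0.2355, -0.1233] rows 5.5
head 436 [ -1.1 111.2  72.3] [-17.4 102.1  60.4] [ 15.4 121.8  75.4]
-110 -1.7 69.6 -11.6 8.4
-80 -2.4 69.3 -24.7 21.5
-50 -1.4 69.2 -10.6 7.7
-20 -1.4 69.3 -10.7 7.9
10 -1.4 69.2 -10.8 8.3
40 -1.1 69.2 -11.0 8.6
70 -3.6 69.4 -24.8 21.3
pink [514, 8, 29, 35, 773] [ 0.5076 -0.3537  0.014 ]
pink [479, 56, 32, 39, 973] [ 0.4926 -0.2518  0.0142]
pink [154, 249, 30, 30, 695] [0.6259 0.2601 0.0142]
```

View pics/w6.png

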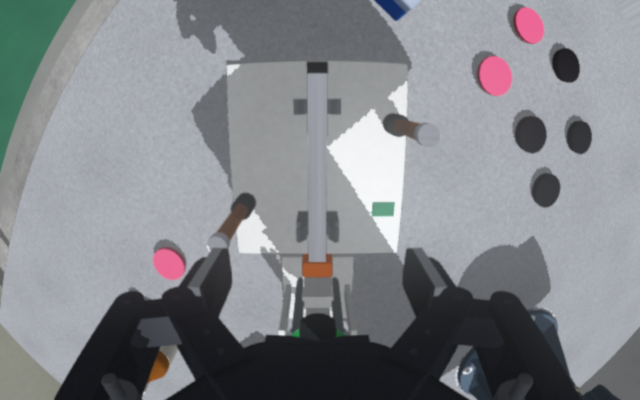

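The bar is back in both saddles with its head at feeder y ≈ 111 mm. Next is the first dish, at (0.492, -0.252).

```bash
python3 -m creep '[[[0,0,0],[-0.143,0,0]],[[0,0,0],[-0.143,0,0]],[[0,0,0],[-0.143,0,0]],[[0,0,0],[-0.143,0,0]],[[0,0,0],[-0.143,0,0]],[[0,0,0],[-0.143,0,0]],[[0,0,0],[-0.143,0,0]],[[0,0,0],[-0.143,0,0]],[[0,0,0],[-0.143,0,0]],[[0,0,0],[-0.143,0,0]]]' 1
python3 -m creep '[[[0,0,0],[-0.144,0,0]]]'
python3 -c "
from h import *
plan([.4923,-.2518,.15],-.79)"
```

```text
t: 15.25
tool_pos: [0.5712, 0.0014, 0.2129]
tcp_rot: [-0.67, -0.224, 0.672, -0.223]
contact_force: [0.3, 0.3, 1.2]
width: 0.0852
t: 15.35
tool_pos: [0.5713, 0.0014, 0.2129]
tcp_rot: [-0.652, -0.272, 0.654, -0.271]
contact_force: [-0.8, -0.5, -0.7]
width: 0.0852
t 15.35 tcp [0.5713 0.0014 0.2129] yawY -0.784 q1,q6 [-0.08  0.71] F [-0.8 -0.5 -0.7] w 0.0852
turn [0.006, 0.002, 0.002] rows 0.0 shift [0.0629, 0.1243, 0.2343] rows 5.5
```

```bash
python3 -m creep '[[[0,0.0207,0.039],[0,0,0]],[[0,0.0207,0.039],[0,0,0]],[[0,0.0207,0.039],[0,0,0]],[[0,0.0207,0.039],[0,0,0]],[[0,0.0207,0.039],[0,0,0]],[[0.03,0.0207,0.039],[0,0,0]],[[0.03,0,0],[0,0,0]],[[0.03,0,0],[0,0,0]],[[0,0,0],[0,0,0]],[[0,0,0],[0,0,0]]]' 1
cat >> h.py <<'E'
def pinks():
    im,d,W,P=wcloud(); hsv=cv2.cvtColor(im,cv2.COLOR_RGB2HSV); H,S,V=[hsv[...,i].astype(int) for i in range(3)]
    p=(S>110)&((H>160)|(H<4))&(V>50)&(d>0)
    n,l,st,_=cv2.connectedComponentsWithStats(p.astype(np.uint8))
    for k in range(1,n):
        if st[k,4]>50:
            e=cv2.minEnclosingCircle(W[l==k][:,:2].astype(np.float32)*1000); print('pink',st[k].tolist(),W[l==k].mean(0).round(4),'circ',np.round(e[0],1),round(e[1],1))
    return im,d,W,P
E
python3 -c "
from h import *
plan([.4923,-.2518,-.03],-.79); pinks()"
```

```text
t: 16.35
tool_pos: [0.4937, -0.2486, 0.1263]
tcp_rot: [-0.653, -0.27, 0.654, -0.269]
contact_force: [-0.2, -0.4, 0.5]
width: 0.0855
t 16.35 tcp [ 0.4937 -0.2486  0.1263] yawY -0.79 q1,q6 [-0.55  0.24] F [-0.2 -0.4  0.5] w 0.0855
turn [0.0, 0.001, 0.002] rows 0.0 shift [0.1563, 0.0013, 0.0033] rows 3.1
pink [292, 159, 56, 54, 2322] [ 0.4921 -0.2527  0.0142] circ [ 491.6 -252.9] 26.5
pink [375, 221, 49, 46, 1563] [ 0.5066 -0.3515  0.0156] circ [ 511.1 -325.3] 56.7
```

```bash
python3 -m creep '[[[0.03,0.0014,0.0036],[0,0,0]],[[0.03,0,0],[0,0,0]],[[0.03,0,0],[0,0,0]],[[0.03,0,0],[0,0,0]],[[0.02,0,0],[0,0,0]],[[0.01,0,0],[0,0,0]],[[0.005,0,0],[0,0,0]],[[0,0,0],[0,0,0]],[[0,0,0],[0,0,0]]]' 1
python3 -m creep '[[[0,0,0],[0,0,0]],[[0,0,0],[0,0,0]],[[0,0,0],[0,0,0]],[[0,0,0],[0,0,0]],[[0,0,0],[0,0,0]],[[0,0,0],[0,0,0]]]' -1
python3 -c "
from h import *
plan([.4923,-.2518,-.03],-.79); im,*_=pinks(); save(im,'pics/w7.png')"
```

```text
t: 17.3
tool_pos: [0.4932, -0.2528, -0.0271]
tcp_rot: [0.654, 0.269, -0.654, 0.27]
contact_force: [0.6, -0.1, 0.1]
width: 0.0852
t: 17.9
tool_pos: [0.4929, -0.2527, -0.0273]
tcp_rot: [0.654, 0.269, -0.654, 0.269]
contact_force: [-2.9, 1.4, 9.9]
width: 0.0515
t 17.9 tcp [ 0.4929 -0.2527 -0.0273] yawY -0.79 q1,q6 [-0.56  0.23] F [-2.9  1.4  9.9] w 0.0515
turn [-0.0, -0.0, -0.001] rows 0.0 shift [0.0027, -0.001, -0.0002] rows 0.1
pink [262, 212, 111, 100, 8559] [ 0.4935 -0.2516  0.0141] circ [ 491.7 -253.8] 27.5
pink [460, 324, 9, 13, 61] [ 0.5238 -0.3228  0.037 ] circ [ 524.8 -318.8] 37.0
pink [412, 334, 43, 42, 1130] [ 0.4952 -0.3425  0.0218] circ [ 506.5 -317.9] 62.2
```

View pics/w7.png

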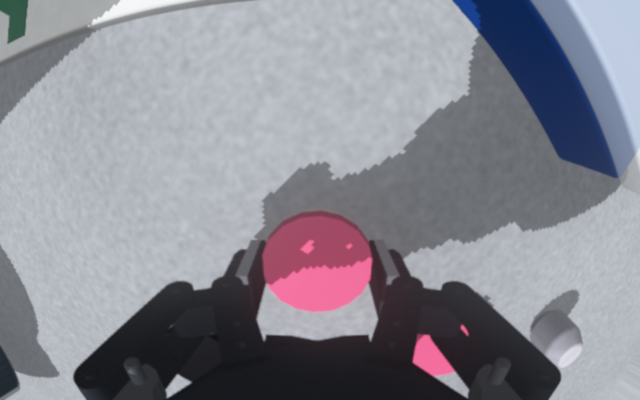

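```bash
python3 -m creep '[[[-0.01,0,0],[0,0,0]],[[-0.03,0,0],[0,0,0]],[[-0.04,0,0],[0,0,0]],[[-0.04,0,0],[0,0,0]],[[-0.04,0,0],[0,0,0]],[[-0.02,0,0],[0,0,0]],[[-0.01,0,0],[0,0,0]],[[0,0,0],[0,0,0]]]' -1
python3 -c "
from h import *
plan([.4418,.1325,.16],-.79); pinks()"
```

```text
t: 18.75
tool_pos: [0.4928, -0.2526, 0.1628]
tcp_rot: [0.654, 0.269, -0.654, 0.27]
contact_force: [-0.8, -0.6, -1.4]
width: 0.0518
t 18.75 tcp [ 0.4928 -0.2526  0.1628] yawY -0.79 q1,q6 [-0.56  0.23] F [-0.8 -0.6 -1.4] w 0.0518
turn [0.0, -0.0, -0.002] rows 0.0 shift [0.0028, -0.3094, -0.2348] rows 7.8
pink [368, 206, 44, 44, 1413] [ 0.5079 -0.354   0.0155] circ [ 510.6 -323.5] 59.5
pink [262, 213, 112, 98, 8589] [ 0.4924 -0.2525  0.2028] circ [ 426.3 -297.7] 105.6
```

```bash
python3 -m creep '[[[0,-0.0344,-0.0261],[0,0,0]],[[0,-0.0344,-0.0261],[0,0,0]],[[0,-0.0344,-0.0261],[0,0,0]],[[0,-0.0344,-0.0261],[0,0,0]],[[0,-0.0344,-0.0261],[0,0,0]],[[0,-0.0344,-0.0261],[0,0,0]],[[0,-0.0344,-0.0261],[0,0,0]],[[0,-0.0344,-0.0261],[0,0,0]],[[0,-0.0344,-0.0261],[0,0,0]],[[0,0,0],[0,0,0]]]' -1
python3 -m creep '[[[0,0,0],[0,0,0]]]'
python3 - <<'E'
from h import *
plan([.4418,.1325,.115],-.79); im,d,W,P=pinks(); 
a,_=manip.get_image('side'); save(np.hstack([im[:,120:520],cv2.resize(a[150:250,200:300],(400,400))]),'pics/c8.png')
m=(abs(W[...,2]-.13)<.006)&(np.hypot(W[...,0]-.442,W[...,1]-.132)<.06)&(d>0)
n,l,st,_=cv2.connectedComponentsWithStats(m.astype(np.uint8))
for k in range(1,n):
    if st[k,4]>8: print(st[k].tolist(),W[l==k].mean(0).round(4))
E
```

```text
t: 19.8
tool_pos: [0.4398, 0.1364, 0.1603]
tcp_rot: [-0.652, -0.271, 0.654, -0.27]
contact_force: [-0.2, -1.1, -0.7]
width: 0.0513
t: 19.9
tool_pos: [0.4405, 0.1333, 0.1604]
tcp_rot: [-0.653, -0.27, 0.655, -0.27]
contact_force: [0.5, -1.1, -0.7]
width: 0.0517
t 19.9 tcp [0.4405 0.1333 0.1604] yawY -0.788 q1,q6 [0.19 0.98] F [ 0.5 -1.1 -0.7] w 0.0517
turn [0.002, 0.002, 0.001] rows 0.0 shift [0.0454, 0.0015, -0.0004] rows 0.9
pink [262, 212, 110, 99, 8459] [0.4412 0.1345 0.2018] circ [438.9 133.1] 27.3
pink [528, 330, 20, 20, 246] [ 0.5116 -0.3291  0.0267] circ [ 498.2 -143.2] 239.4
[278, 164, 17, 14, 147] [0.4464 0.1684 0.1291]
[348, 164, 17, 14, 149] [0.4787 0.1359 0.129 ]
```

View pics/c8.png

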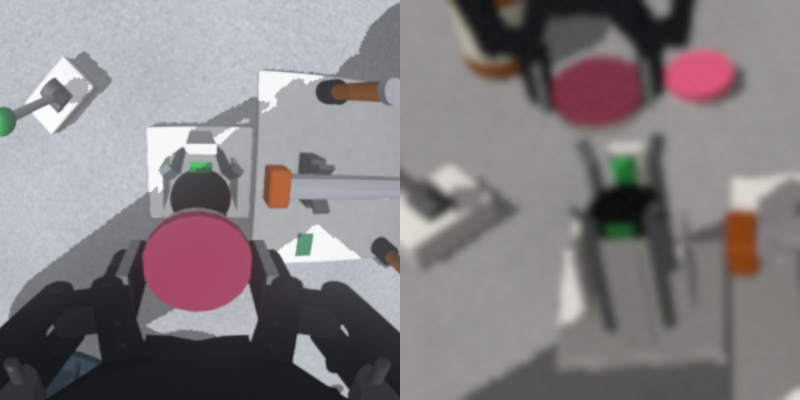

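```bash
python3 -m creep '[[[0.02,0.002,0],[0,0,0]],[[0.02,0,0],[0,0,0]],[[0.01,0,0],[0,0,0]],[[0.005,0,0],[0,0,0]],[[0,0,0],[0,0,0]],[[0,0,0],[0,0,0]]]' -1
python3 -m creep '[[[0.005,0,0],[0,0,0]],[[0.005,0,0],[0,0,0]],[[0.005,0,0],[0,0,0]],[[0,0,0],[0,0,0]]]' -1
python3 -c "
from h import *
plan([.442,.132,.053],-.79)"
```

```text
t: 20.6
tool_pos: [0.4433, 0.1313, 0.1072]
tcp_rot: [0.654, 0.269, -0.654, 0.269]
contact_force: [1.1, -0.5, -0.1]
width: 0.0515
t: 21.0
tool_pos: [0.4424, 0.1314, 0.091]
tcp_rot: [-0.653, -0.269, 0.654, -0.269]
contact_force: [-0.6, -0.7, 0.1]
width: 0.0515
t 21.0 tcp [0.4424 0.1314 0.091 ] yawY -0.79 q1,q6 [0.19 0.98] F [-0.6 -0.7  0.1] w 0.0515
turn [0.0, 0.001, 0.001] rows 0.0 shift [0.038, -0.0007, -0.0002] rows 0.8
```

```bash
python3 -m creep '[[[0.005,0,0],[0,0,0]],[[0.005,0,0],[0,0,0]],[[0.005,0,0],[0,0,0]],[[0,0,0],[0,0,0]]]' -1
python3 -m creep '[[[0.005,0,0],[0,0,0]],[[0.005,0,0],[0,0,0]],[[0,0,0],[0,0,0]]]' -1
python3 -m creep '[[[0.005,0,0],[0,0,0]],[[0.004,0,0],[0,0,0]],[[0.003,0,0],[0,0,0]],[[0,0,0],[0,0,0]],[[0,0,0],[0,0,0]]]' -1
```

```text
t: 21.4
tool_pos: [0.4425, 0.1313, 0.076]
tcp_rot: [-0.654, -0.269, 0.654, -0.269]
contact_force: [0.2, 0.1, -1.0]
width: 0.0517
t: 21.7
tool_pos: [0.4425, 0.1313, 0.066]
tcp_rot: [-0.654, -0.269, 0.654, -0.269]
contact_force: [0.6, -0.5, -0.9]
width: 0.0516
t: 22.2
tool_pos: [0.4427, 0.1314, 0.0546]
tcp_rot: [-0.654, -0.269, 0.654, -0.269]
contact_force: [-0.1, -0.2, 0.6]
width: 0.0518
```

```bash
python3 -m creep '[[[0.002,0,0],[0,0,0]],[[0.002,0,0],[0,0,0]],[[0,0,0],[0,0,0]],[[0,0,0],[0,0,0]]]' -1
python3 -m creep '[[[0,0,0],[0,0,0]],[[0,0,0],[0,0,0]],[[0,0,0],[0,0,0]],[[0,0,0],[0,0,0]],[[0,0,0],[0,0,0]],[[0,0,0],[0,0,0]]]' 1
python3 -m creep '[[[-0.02,0,0],[0,0,0]],[[-0.03,0,0],[0,0,0]],[[-0.03,0,0],[0,0,0]],[[-0.03,0,0],[0,0,0]],[[-0.02,0,0],[0,0,0]],[[0,0,0],[0,0,0]],[[0,0,0],[0,0,0]]]' 1
python3 - <<'E'
from h import *
plan([.507,-.354,.17],0); im,d,W,P=pinks(); a,_=manip.get_image('side')
save(np.hstack([im[100:400,120:520][:, :],cv2.resize(a[150:250,200:300],(300,300))]),'pics/c9.png')
E
```

```text
t: 22.6
tool_pos: [0.4428, 0.1314, 0.0506]
tcp_rot: [-0.654, -0.269, 0.654, -0.269]
contact_force: [-0.3, -0.5, 1.9]
width: 0.0516
t: 23.2
tool_pos: [0.4429, 0.1314, 0.0507]
tcp_rot: [0.654, 0.269, -0.654, 0.269]
contact_force: [-0.0, 0.4, 0.4]
width: 0.0856
t: 23.9
tool_pos: [0.4427, 0.1314, 0.1804]
tcp_rot: [0.654, 0.269, -0.654, 0.269]
contact_force: [-1.0, -0.1, -0.0]
width: 0.0853
t 23.9 tcp [0.4427 0.1314 0.1804] yawY -0.79 q1,q6 [0.19 0.98] F [-1.  -0.1 -0. ] w 0.0853
turn [-0.79, -0.0, -0.0] rows 5.3 shift [0.0104, 0.0643, 0.4854] rows 9.8
pink [287, 165, 61, 54, 2622] [0.4417 0.131  0.099 ] circ [441.7 130.7] 26.4
```

View pics/c9.png

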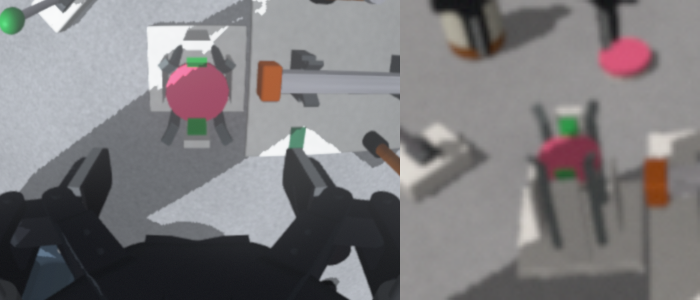

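Dish 1 is latched: its top is at 99 mm and both green catches lie over its rim. Now dish 2 at (0.507, -0.354), going high past the lamp.

```bash
python3 -m creep '[[[-0.02,0,0],[-0.132,0,0]],[[-0.02,0,0],[-0.132,0,0]],[[0,0,0],[-0.132,0,0]],[[0,0,0],[-0.132,0,0]],[[0,0,0],[-0.132,0,0]],[[0,0,0],[-0.13,0,0]]]' 1
python3 -m creep '[[[0,0.0065,0.047],[0,0,0]],[[0,0.0065,0.047],[0,0,0]],[[0,0.0065,0.047],[0,0,0]],[[0,0.0065,0.047],[0,0,0]],[[0,0.0065,0.047],[0,0,0]],[[0,0.0065,0.047],[0,0,0]],[[0,0.0065,0.047],[0,0,0]],[[0,0.0065,0.047],[0,0,0]],[[0,0.0065,0.047],[0,0,0]],[[0,0.006,0.047],[0,0,0]]]' 1
python3 -m creep '[[[0.03,0,0.015],[0,0,0]],[[0.04,0,0],[0,0,0]],[[0.02,0,0],[0,0,0]],[[0,0,0],[0,0,0]],[[0,0,0],[0,0,0]]]' 1
python3 -c "
from h import *
plan([.507,-.354,-.028],0); im,d,W,P=pinks(); 
o=manip.find_in('objective','wrist');print(o[:2])"
```

```text
t: 24.6
tool_pos: [0.4424, 0.1313, 0.2195]
tcp_rot: [0.498, 0.502, -0.499, 0.501]
contact_force: [-0.1, 0.5, 0.8]
width: 0.0856
t: 25.6
tool_pos: [0.5069, -0.3404, 0.2192]
tcp_rot: [0.5, 0.501, -0.5, 0.499]
contact_force: [0.9, 0.4, 1.0]
width: 0.0857
t: 26.1
tool_pos: [0.5074, -0.3535, 0.1305]
tcp_rot: [0.5, 0.5, -0.5, 0.5]
contact_force: [0.9, -1.1, -0.0]
width: 0.0853
t 26.1 tcp [ 0.5074 -0.3535  0.1305] yawY 0.0 q1,q6 [-0.68 -0.68] F [ 0.9 -1.1 -0. ] w 0.0853
turn [0.0, -0.001, 0.001] rows 0.0 shift [0.1585, -0.0004, 0.0005] rows 3.2
pink [290, 157, 55, 54, 2272] [ 0.5063 -0.3559  0.0142] circ [ 506.4 -356.3] 26.6
[{'centre': [0.5612, -0.4181, 0.0379], 'conf': 0.85}]
```

```bash
python3 -m creep '[[[0.03,0,0.0018],[0,0,0]],[[0.03,0,0],[0,0,0]],[[0.03,0,0],[0,0,0]],[[0.03,0,0],[0,0,0]],[[0.02,0,0],[0,0,0]],[[0.01,0,0],[0,0,0]],[[0.008,0,0],[0,0,0]],[[0,0,0],[0,0,0]],[[0,0,0],[0,0,0]]]' 1
python3 -m creep '[[[0,0,0],[0,0,0]],[[0,0,0],[0,0,0]],[[0,0,0],[0,0,0]],[[0,0,0],[0,0,0]],[[0,0,0],[0,0,0]],[[0,0,0],[0,0,0]]]' -1
python3 -m creep '[[[-0.01,0,0],[0,0,0]],[[-0.03,0,0],[0,0,0]],[[-0.04,0,0],[0,0,0]],[[-0.04,0,0],[0,0,0]],[[-0.04,0,0],[0,0,0]],[[-0.03,0,0],[0,0,0]],[[0,0,0],[0,0,0]],[[0,0,0],[0,0,0]]]' -1
python3 -c "
from h import *
plan([.4425,.1315,.16],-.79); im,d,W,P=pinks()"
```

```text
t: 27.1
tool_pos: [0.5079, -0.3558, -0.0262]
tcp_rot: [0.5, 0.499, -0.5, 0.501]
contact_force: [-0.6, 0.0, -0.1]
width: 0.0854
t: 27.7
tool_pos: [0.5078, -0.3558, -0.0262]
tcp_rot: [0.5, 0.499, -0.5, 0.501]
contact_force: [-1.8, 0.1, 7.7]
width: 0.0514
t: 28.5
tool_pos: [0.5073, -0.3554, 0.1633]
tcp_rot: [0.5, 0.5, -0.5, 0.5]
contact_force: [-0.1, 0.6, -0.4]
width: 0.0514
t 28.5 tcp [ 0.5073 -0.3554  0.1633] yawY -0.0 q1,q6 [-0.69 -0.69] F [-0.1  0.6 -0.4] w 0.0514
turn [0.79, 0.0, -0.001] rows 5.3 shift [0.0033, -0.3915, -0.2967] rows 9.8
pink [263, 212, 109, 98, 8351] [ 0.5058 -0.3536  0.2036] circ [ 483.2 -389.5] 66.9
```

```bash
python3 -m creep '[[[0,0,0],[0.132,0,0]],[[0,0,0],[0.132,0,0]],[[0,0,0],[0.132,0,0]],[[0,0,0],[0.132,0,0]],[[0,0,0],[0.132,0,0]],[[0,0,0],[0.13,0,0]]]' -1
python3 -m creep '[[[0,-0.0356,-0.027],[0,0,0]],[[0,-0.0356,-0.027],[0,0,0]],[[0,-0.0356,-0.027],[0,0,0]],[[0,-0.0356,-0.027],[0,0,0]],[[0,-0.0356,-0.027],[0,0,0]],[[0,-0.0356,-0.027],[0,0,0]],[[0,-0.0356,-0.027],[0,0,0]],[[0,-0.0356,-0.027],[0,0,0]],[[0,-0.0356,-0.027],[0,0,0]],[[0,-0.0356,-0.027],[0,0,0]]]' -1
python3 -m creep '[[[0,-0.0355,-0.0267],[0,0,0]],[[0,0,0],[0,0,0]],[[0,0,0],[0,0,0]]]' -1
python3 -c "
from h import *
plan([.4425,.1315,.11],-.79); im,d,W,P=pinks()"
```

```text
t: 29.15
tool_pos: [0.5067, -0.3549, 0.161]
tcp_rot: [-0.654, -0.268, 0.655, -0.266]
contact_force: [0.1, 0.4, -0.7]
width: 0.0515
t: 30.15
tool_pos: [0.4472, 0.0891, 0.1616]
tcp_rot: [-0.653, -0.269, 0.655, -0.269]
contact_force: [0.7, 0.3, -0.7]
width: 0.0514
t: 30.45
tool_pos: [0.4417, 0.132, 0.1617]
tcp_rot: [-0.653, -0.27, 0.654, -0.27]
contact_force: [-0.3, -0.4, 0.5]
width: 0.0513
t 30.45 tcp [0.4417 0.132  0.1617] yawY -0.788 q1,q6 [0.19 0.98] F [-0.3 -0.4  0.5] w 0.0513
turn [0.002, 0.002, 0.001] rows 0.0 shift [0.0517, 0.0009, -0.0002] rows 1.0
pink [286, 169, 66, 46, 2203] [0.4458 0.1348 0.099 ] circ [442.1 131.2] 26.0
pink [263, 212, 109, 98, 8368] [0.4421 0.133  0.202 ] circ [440.2 131.3] 27.2
```

```bash
python3 -m creep '[[[0.02,0.001,0],[0,0,0]],[[0.02,0,0],[0,0,0]],[[0.01,0,0],[0,0,0]],[[0.005,0,0],[0,0,0]],[[0.005,0,0],[0,0,0]],[[0.005,0,0],[0,0,0]],[[0.005,0,0],[0,0,0]],[[0.005,0,0],[0,0,0]],[[0,0,0],[0,0,0]]]' -1
python3 -m creep '[[[0.005,0,0],[0,0,0]],[[0.005,0,0],[0,0,0]],[[0.005,0,0],[0,0,0]],[[0.005,0,0],[0,0,0]],[[0,0,0],[0,0,0]]]' -1
python3 -m creep '[[[0.005,0,0],[0,0,0]],[[0.005,0,0],[0,0,0]],[[0.003,0,0],[0,0,0]],[[0.002,0,0],[0,0,0]],[[0,0,0],[0,0,0]],[[0,0,0],[0,0,0]]]' -1
```

```text
t: 31.4
tool_pos: [0.443, 0.1308, 0.0872]
tcp_rot: [-0.654, -0.269, 0.654, -0.269]
contact_force: [-1.0, 0.8, 0.0]
width: 0.0514
t: 31.9
tool_pos: [0.4428, 0.1307, 0.0669]
tcp_rot: [-0.653, -0.269, 0.654, -0.269]
contact_force: [0.7, 0.9, 0.6]
width: 0.0512
t: 32.5
tool_pos: [0.4431, 0.1308, 0.0527]
tcp_rot: [-0.654, -0.269, 0.654, -0.269]
contact_force: [-0.8, 0.8, 1.0]
width: 0.0516
```

Down 2 mm more, then release and check.

```bash
python3 -m creep '[[[0.0015,0,0],[0,0,0]],[[0.001,0,0],[0,0,0]],[[0,0,0],[0,0,0]],[[0,0,0],[0,0,0]]]' -1
python3 -m creep '[[[0,0,0],[0,0,0]],[[0,0,0],[0,0,0]],[[0,0,0],[0,0,0]],[[0,0,0],[0,0,0]],[[0,0,0],[0,0,0]],[[0,0,0],[0,0,0]]]' 1
python3 -m creep '[[[-0.02,0,0],[0,0,0]],[[-0.03,0,0],[0,0,0]],[[-0.03,0,0],[0,0,0]],[[-0.04,0,0],[0,0,0]],[[-0.04,0,0],[0,0,0]],[[0,0,0],[0,0,0]],[[0,0,0],[0,0,0]]]' 1
python3 - <<'E'
from h import *
plan([.626,.262,.21],-.79); im,d,W,P=pinks(); save(im,'pics/w10.png')
for n in ('reagent','start_base','start_tip'): print(n,manip.find_in(n,'wrist')[:2])
E
```

```text
t: 32.9
tool_pos: [0.4432, 0.1308, 0.0502]
tcp_rot: [-0.654, -0.269, 0.654, -0.269]
contact_force: [0.2, -1.0, 1.6]
width: 0.0514
t: 33.5
tool_pos: [0.4433, 0.1308, 0.0502]
tcp_rot: [0.654, 0.269, -0.654, 0.269]
contact_force: [0.2, 0.8, -0.4]
width: 0.0854
t: 34.2
tool_pos: [0.4434, 0.1309, 0.2105]
tcp_rot: [0.654, 0.269, -0.653, 0.269]
contact_force: [0.2, -0.7, -0.3]
width: 0.0858
t 34.2 tcp [0.4434 0.1309 0.2105] yawY -0.79 q1,q6 [0.19 0.98] F [ 0.2 -0.7 -0.3] w 0.0858
turn [0.0, -0.001, -0.001] rows 0.0 shift [0.0005, 0.0354, -0.222] rows 4.5
pink [291, 0, 42, 14, 441] [0.5752 0.2705 0.0142] circ [579.9 275.4] 23.9
pink [289, 157, 56, 52, 2179] [0.4421 0.1306 0.0989] circ [441.9 130.3] 26.7
reagent []
start_base [{'centre': [0.3999, 0.2949, 0.0269], 'conf': 0.75}, {'centre': [0.3828, 0.3019, 0.0998], 'conf': 0.2}]
start_tip [{'centre': [0.3864, 0.3007, 0.099], 'conf': 0.97}]
```

Dish 2 is latched too. The third dish has been knocked to about (0.58, 0.275), so I'll go over it and look again.

```bash
python3 -m creep '[[[0,-0.001,-0.039],[0,0,0]],[[0,-0.001,-0.039],[0,0,0]],[[0,-0.001,-0.039],[0,0,0]],[[0,-0.001,-0.039],[0,0,0]],[[0.02,0,-0.039],[0,0,0]],[[0.03,0,0],[0,0,0]],[[0,0,0],[0,0,0]],[[0,0,0],[0,0,0]]]' 1
python3 - <<'E'
from h import *
plan([.58,.272,-.0265],-.79); im,d,W,P=pinks(); save(im,'pics/w11.png')
for n in ('reagent','tipbox'): print(n,manip.find_in(n,'wrist')[:2])
E
```

```text
t: 35.2
tool_pos: [0.5784, 0.2705, 0.1597]
tcp_rot: [-0.653, -0.269, 0.655, -0.269]
contact_force: [0.1, -0.3, 0.8]
width: 0.0854
t 35.2 tcp [0.5784 0.2705 0.1597] yawY -0.79 q1,q6 [0.36 1.15] F [ 0.1 -0.3  0.8] w 0.0854
turn [-0.0, 0.002, 0.001] rows 0.0 shift [0.1862, 0.0001, -0.0022] rows 3.7
pink [291, 134, 50, 50, 1944] [0.5883 0.2829 0.0142] circ [588.4 281.4] 27.1
reagent []
tipbox [{'centre': [0.6881, -0.1954, 0.0629], 'conf': 0.96}, {'centre': [0.3945, 0.3037, 0.0501], 'conf': 0.36}]
```

View pics/w11.png

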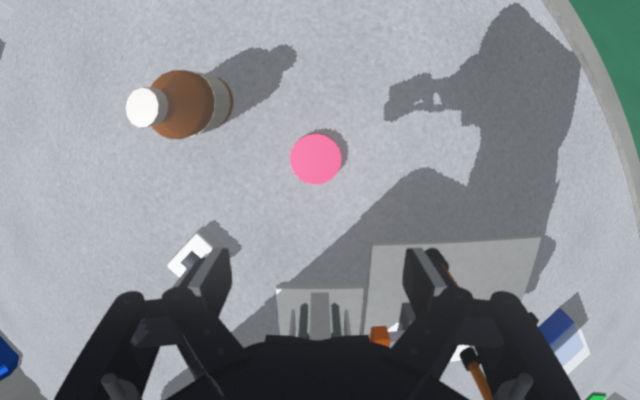

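Dish 3 is now at (0.588, 0.282), and the reagent bottle is clear of the fingers.

```bash
python3 -m creep '[[[0.02,-0.001,-0.0146],[0,0,0]],[[0.035,0,0],[0,0,0]],[[0.03,0,0],[0,0,0]],[[0.03,0,0],[0,0,0]],[[0,0,0],[0,0,0]],[[0,0,0],[0,0,0]]]' 1
python3 - <<'E'
from h import *
plan([.588,.282,-.0265],-.79); im,d,W,P=pinks()
E
```

```text
t: 35.95
tool_pos: [0.5892, 0.282, 0.0468]
tcp_rot: [0.654, 0.269, -0.653, 0.269]
contact_force: [0.1, 0.4, 0.0]
width: 0.0852
t 35.95 tcp [0.5892 0.282  0.0468] yawY -0.79 q1,q6 [0.38 1.17] F [0.1 0.4 0. ] w 0.0852
turn [-0.0, -0.001, -0.001] rows 0.0 shift [0.0733, -0.0009, 0.0009] rows 1.5
pink [279, 174, 74, 72, 4123] [0.589  0.2833 0.0142] circ [587.7 282.8] 26.6
```

```bash
python3 -m creep '[[[0.03,-0.0005,0],[0,0,0]],[[0.02,0,0],[0,0,0]],[[0.013,0,0],[0,0,0]],[[0.01,0,0],[0,0,0]],[[0,0,0],[0,0,0]],[[0,0,0],[0,0,0]]]' 1
python3 -m creep '[[[0,0,0],[0,0,0]],[[0,0,0],[0,0,0]],[[0,0,0],[0,0,0]],[[0,0,0],[0,0,0]],[[0,0,0],[0,0,0]],[[0,0,0],[0,0,0]]]' -1
python3 -m creep '[[[-0.01,0,0],[0,0,0]],[[-0.03,0,0],[0,0,0]],[[-0.04,0,0],[0,0,0]],[[-0.04,0,0],[0,0,0]],[[-0.04,0,0],[0,0,0]],[[-0.03,0,0],[0,0,0]],[[0,0,0],[0,0,0]],[[0,0,0],[0,0,0]]]' -1
python3 -c "
from h import *
plan([.443,.131,.16],-.79); im,d,W,P=pinks()"
```

```text
t: 36.6
tool_pos: [0.5889, 0.2825, -0.0268]
tcp_rot: [0.654, 0.269, -0.653, 0.269]
contact_force: [0.9, -0.5, 0.6]
width: 0.0855
t: 37.2
tool_pos: [0.589, 0.2826, -0.0266]
tcp_rot: [0.654, 0.269, -0.653, 0.269]
contact_force: [-0.4, -1.3, 7.2]
width: 0.0517
t: 38.0
tool_pos: [0.5882, 0.2823, 0.1629]
tcp_rot: [0.654, 0.269, -0.654, 0.269]
contact_force: [0.1, 0.4, -1.9]
width: 0.0517
t 38.0 tcp [0.5882 0.2823 0.1629] yawY -0.79 q1,q6 [0.38 1.17] F [ 0.1  0.4 -1.9] w 0.0517
turn [-0.0, -0.001, -0.0] rows 0.0 shift [0.0029, 0.0052, 0.2096] rows 4.2
pink [263, 211, 110, 99, 8406] [0.5891 0.2834 0.2036] circ [554.7 219.9] 97.5
```

```bash
python3 -m creep '[[[0,0.001,0.042],[0,0,0]],[[0,0.001,0.042],[0,0,0]],[[0,0.001,0.042],[0,0,0]],[[0,0.001,0.042],[0,0,0]],[[0,0.0012,0.0416],[0,0,0]],[[0,0,0],[0,0,0]],[[0,0,0],[0,0,0]],[[0,0,0],[0,0,0]]]' -1
python3 -c "
from h import *
plan([.443,.131,.051],-.79); im,d,W,P=pinks()"
```

```text
t: 38.85
tool_pos: [0.4435, 0.1314, 0.1618]
tcp_rot: [-0.654, -0.269, 0.654, -0.269]
contact_force: [0.3, -0.4, -0.5]
width: 0.0517
t 38.85 tcp [0.4435 0.1314 0.1618] yawY -0.79 q1,q6 [0.19 0.98] F [ 0.3 -0.4 -0.5] w 0.0517
turn [0.0, 0.0, 0.0] rows 0.0 shift [0.1108, -0.0, 0.0006] rows 2.2
pink [285, 167, 66, 46, 2037] [0.4469 0.1356 0.0989] circ [443.3 131.3] 26.5
pink [262, 209, 110, 100, 8533] [0.4448 0.1333 0.2026] circ [442.5 131.8] 27.4
```

```bash
python3 -m creep '[[[0.02,0,0.0005],[0,0,0]],[[0.02,0,0],[0,0,0]],[[0.01,0,0],[0,0,0]],[[0.005,0,0],[0,0,0]],[[0.005,0,0],[0,0,0]],[[0.005,0,0],[0,0,0]],[[0.005,0,0],[0,0,0]],[[0.005,0,0],[0,0,0]],[[0,0,0],[0,0,0]]]' -1
python3 -m creep '[[[0.005,0,0],[0,0,0]],[[0.005,0,0],[0,0,0]],[[0.005,0,0],[0,0,0]],[[0.005,0,0],[0,0,0]],[[0,0,0],[0,0,0]]]' -1
python3 -m creep '[[[0.005,0,0],[0,0,0]],[[0.005,0,0],[0,0,0]],[[0.003,0,0],[0,0,0]],[[0.003,0,0],[0,0,0]],[[0,0,0],[0,0,0]],[[0,0,0],[0,0,0]]]' -1
```

```text
t: 39.8
tool_pos: [0.4424, 0.1306, 0.0867]
tcp_rot: [-0.654, -0.269, 0.654, -0.269]
contact_force: [0.3, -0.2, -0.3]
width: 0.0516
t: 40.3
tool_pos: [0.4425, 0.1306, 0.0665]
tcp_rot: [-0.654, -0.269, 0.654, -0.269]
contact_force: [0.2, 0.6, -0.3]
width: 0.0513
t: 40.9
tool_pos: [0.4426, 0.1307, 0.0512]
tcp_rot: [-0.654, -0.269, 0.654, -0.269]
contact_force: [0.5, 0.4, 3.0]
width: 0.0515
```

```bash
python3 -m creep '[[[0.001,0,0],[0,0,0]],[[0,0,0],[0,0,0]],[[0,0,0],[0,0,0]]]' -1
python3 -m creep '[[[0,0,0],[0,0,0]],[[0,0,0],[0,0,0]],[[0,0,0],[0,0,0]],[[0,0,0],[0,0,0]],[[0,0,0],[0,0,0]],[[0,0,0],[0,0,0]]]' 1
python3 -m creep '[[[-0.02,0,0],[0,0,0]],[[-0.03,0,0],[0,0,0]],[[-0.03,0,0],[0,0,0]],[[-0.04,0,0],[0,0,0]],[[-0.04,0,0],[0,0,0]],[[0,0,0],[0,0,0]],[[0,0,0],[0,0,0]]]' 1
python3 - <<'E'
from h import *
im,d,W,P=pinks()
im,d,W=cloud('top'); im2,d2,W2=cloud('side')
save(np.hstack([im[100:300,150:470],im2[100:300,150:470]]),'pics/c12.png')
np.savez('s2.npz',im=im2,W=W2); np.savez('t2.npz',im=im,W=W)
for nm,I,Q in(('top',im,W),('side',im2,W2)):
    hsv=cv2.cvtColor(I,cv2.COLOR_RGB2HSV); H,S,V=[hsv[...,i].astype(int) for i in range(3)]
    z=Q[...,2]; reg=(np.hypot(Q[...,0]-.4,Q[...,1]-.297)<.06)
    m=reg&(abs(z-.025)<.005)&(V>140)&(S<60); P2=Q[m][:,:2].astype(np.float32)*1000
    if len(P2)>20: print(nm,'base',len(P2),cv2.minAreaRect(P2),P2.mean(0))
    g=reg&(S>100)&(H>45)&(H<75)&(z>.07); print(nm,'ball',g.sum(),Q[g].mean(0).round(4),Q[g].max(0).round(4))
plan([.36,.31,.15],1.0)
E
```

```text
t: 41.2
tool_pos: [0.4427, 0.1307, 0.0502]
tcp_rot: [-0.654, -0.269, 0.654, -0.269]
contact_force: [0.4, -0.5, 2.0]
width: 0.0517
t: 41.8
tool_pos: [0.4427, 0.1307, 0.0502]
tcp_rot: [-0.654, -0.269, 0.654, -0.269]
contact_force: [-1.3, 0.2, 0.0]
width: 0.0857
t: 42.5
tool_pos: [0.4428, 0.1307, 0.2104]
tcp_rot: [0.654, 0.269, -0.653, 0.269]
contact_force: [0.4, 0.5, -0.5]
width: 0.0856
pink [289, 154, 56, 53, 2176] [0.4422 0.1312 0.0989] circ [440.6 131.7] 27.6
top base 26 ((394.30487060546875, 318.0163879394531), (58.68379211425781, 8.501161575317383), 15.61563777923584) [401.2035  319.79608]
top ball 71 [0.3692 0.3005 0.105 ] [0.3787 0.3122 0.111 ]
side base 198 ((399.6506652832031, 298.8141174316406), (50.92678451538086, 69.60944366455078), 86.3229751586914) [391.6756  297.80338]
side ball 58 [0.369  0.2939 0.1035] [0.3805 0.3062 0.1096]
t 42.65 tcp [0.442  0.1306 0.2089] yawY -0.79 q1,q6 [0.19 0.98] F [ 0.1 -0.  -0.3] w 0.0856
turn [-1.79, 0.0, 0.003] rows 11.9 shift [0.0589, 0.1067, -0.1659] rows 4.1
```

View pics/c12.png

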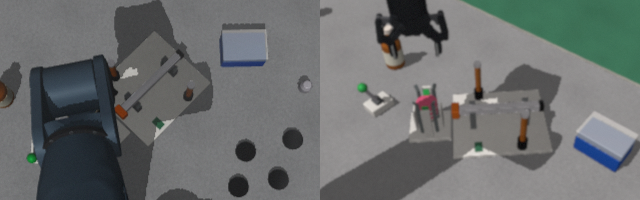

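All three dishes are latched, with the top one's lid at 99 mm, and no pink dish is left on the bench. Now the start lever: base at (0.400, 0.299) with yaw about -0.06, ball near (0.366, 0.299).

```bash
python3 -m creep '[[[0,0,0],[-0.132,0,0]],[[0,0,0],[-0.132,0,0]],[[0,0,0],[-0.132,0,0]],[[0,0,0],[-0.132,0,0]],[[0,0,0],[-0.132,0,0]],[[0,0,0],[-0.13,0,0]]]' -1
python3 -m creep '[[[0,-0.025,-0.034],[0,0,0]],[[0,-0.025,-0.034],[0,0,0]],[[0,-0.025,-0.034],[0,0,0]],[[0,-0.025,-0.034],[0,0,0]],[[0,-0.025,-0.034],[0,0,0]],[[0,0,0],[0,0,0]],[[0,0,0],[0,0,0]]]' -1
python3 - <<'E'
from h import *
plan([.318,.299,.052],0)
im,d,W,P=wcloud(); hsv=cv2.cvtColor(im,cv2.COLOR_RGB2HSV); H,S,V=[hsv[...,i].astype(int) for i in range(3)]
g=(S>100)&(H>45)&(H<75)&(d>0)&(W[...,2]>.07)&(np.hypot(W[...,0]-.38,W[...,1]-.3)<.07); print('ball',g.sum(),W[g].mean(0).round(4),W[g].min(0).round(4),W[g].max(0).round(4))
im2,d2,W2=cloud('top'); hsv=cv2.cvtColor(im2,cv2.COLOR_RGB2HSV)
print([ (n,[np.round(x['centre'],3).tolist() for x in manip.find_in(n,'side')[:1]]) for n in ('reagent','start_tip')])
E
```

```text
t: 43.25
tool_pos: [0.4422, 0.1306, 0.2089]
tcp_rot: [0.498, 0.502, -0.499, 0.501]
contact_force: [0.2, -0.4, -0.1]
width: -0.0001
t: 43.95
tool_pos: [0.317, 0.3008, 0.2092]
tcp_rot: [0.499, 0.501, -0.5, 0.501]
contact_force: [-0.1, 0.3, 0.7]
width: -0.0001
t 43.95 tcp [0.317  0.3008 0.2092] yawY 0.002 q1,q6 [0.65 0.65] F [-0.1  0.3  0.7] w -0.0001
turn [0.002, 0.001, 0.001] rows 0.0 shift [0.1572, 0.001, 0.0018] rows 3.1
ball 471 [0.3683 0.3027 0.105 ] [0.3577 0.29   0.097 ] [0.3801 0.3128 0.1098]
[('reagent', [[0.535, 0.393, 0.05]]), ('start_tip', [[0.376, 0.296, 0.099]])]
```

```bash
python3 -m creep '[[[0.04,0,0],[0,0,0]],[[0.04,0,0],[0,0,0]],[[0.04,0,0],[0,0,0]],[[0.025,0,0],[0,0,0]],[[0.01,0,0],[0,0,0]],[[0,0,0],[0,0,0]],[[0,0,0],[0,0,0]]]' -1
python3 -m creep '[[[0,0.01,0],[0,0,0]],[[0,0.01,0],[0,0,0]],[[0,0.01,0],[0,0,0]],[[0,0.01,0],[0,0,0]],[[0,0.01,0],[0,0,0]],[[0,0.01,0],[0,0,0]],[[0,0.01,0],[0,0,0]],[[0,0.01,0],[0,0,0]],[[0,0,0],[0,0,0]]]' -1
python3 - <<'E'
from h import *
plan([.412,.299,.054],0)
im,d,W,P=wcloud(); hsv=cv2.cvtColor(im,cv2.COLOR_RGB2HSV); H,S,V=[hsv[...,i].astype(int) for i in range(3)]
g=(S>100)&(H>45)&(H<75)&(d>0)&(W[...,2]>.07)&(np.hypot(W[...,0]-.4,W[...,1]-.3)<.08); print('ball',g.sum(),W[g].mean(0).round(4),W[g].min(0).round(4),W[g].max(0).round(4))
E
```

```text
t: 44.85
tool_pos: [0.3185, 0.3009, 0.0561]
tcp_rot: [0.501, 0.5, -0.5, 0.5]
contact_force: [0.7, -0.5, 0.7]
width: -0.0003
t: 45.75
tool_pos: [0.399, 0.3008, 0.0552]
tcp_rot: [0.5, 0.5, -0.5, 0.5]
contact_force: [-1.1, -0.2, -0.4]
width: 0.0002
t 45.75 tcp [0.399  0.3008 0.0552] yawY -0.001 q1,q6 [0.55 0.55] F [-1.1 -0.2 -0.4] w 0.0002
turn [-0.001, -0.0, -0.001] rows 0.0 shift [0.0012, 0.013, 0.0018] rows 0.3
ball 1607 [0.423  0.3051 0.1047] [0.4103 0.2956 0.0929] [0.4361 0.3125 0.1311]
```

```bash
python3 -m creep '[[[0,0.005,0],[0,0,0]],[[0,0.005,0],[0,0,0]],[[0,0.002,0],[0,0,0]],[[0,0,0],[0,0,0]]]' -1
python3 -m creep '[[[0,0.002,0],[0,0,0]],[[0,0.002,0],[0,0,0]],[[0,0,0],[0,0,0]]]' -1
python3 - <<'E'
from h import *
im,d,W,P=wcloud(); hsv=cv2.cvtColor(im,cv2.COLOR_RGB2HSV); H,S,V=[hsv[...,i].astype(int) for i in range(3)]
g=(S>100)&(H>45)&(H<75)&(d>0)&(W[...,2]>.07)&(np.hypot(W[...,0]-.42,W[...,1]-.3)<.08); print('ball',g.sum(),W[g].mean(0).round(4),W[g].min(0).round(4),W[g].max(0).round(4))
E
```

```text
t: 46.2
tool_pos: [0.41, 0.3008, 0.0552]
tcp_rot: [0.5, 0.5, -0.5, 0.5]
contact_force: [-1.1, -0.2, 0.8]
width: -0.0002
t: 46.5
tool_pos: [0.4131, 0.3006, 0.055]
tcp_rot: [-0.5, -0.5, 0.501, -0.5]
contact_force: [-3.8, -0.2, 1.3]
width: -0.0001
ball 1663 [0.4363 0.3036 0.1   ] [0.4244 0.2918 0.0888] [0.4485 0.3124 0.1299]
```

```bash
python3 -m creep '[[[0,0.001,0],[0,0,0]],[[0,0.001,0],[0,0,0]],[[0,0,0],[0,0,0]],[[0,0,0],[0,0,0]]]' -1
python3 -m creep '[[[0,-0.02,0],[0,0,0]],[[0,-0.03,0],[0,0,0]],[[-0.03,-0.02,0],[0,0,0]],[[-0.05,0,0],[0,0,0]],[[-0.05,0,0],[0,0,0]],[[-0.05,0,0],[0,0,0]],[[0,0,0],[0,0,0]],[[0,0,0],[0,0,0]]]' -1
python3 - <<'E'
from h import *
plan([.3,.3,.2],0)
im,d,W,P=wcloud(); hsv=cv2.cvtColor(im,cv2.COLOR_RGB2HSV); H,S,V=[hsv[...,i].astype(int) for i in range(3)]
g=(S>100)&(H>45)&(H<75)&(d>0)&(W[...,2]>.07)&(np.hypot(W[...,0]-.42,W[...,1]-.3)<.08); print('ball',g.sum(),W[g].mean(0).round(4),W[g].min(0).round(4),W[g].max(0).round(4))
m=(np.hypot(W[...,0]-.4,W[...,1]-.299)<.06)&(abs(W[...,2]-.025)<.004)&(V>120)&(S<60)&(d>0); print('base',cv2.minAreaRect(W[m][:,:2].astype(np.float32)*1000))
pinks()
a,_=manip.get_image('top');b,_=manip.get_image('side')
save(np.hstack([a[100:300,150:470],b[100:300,150:470]]),'pics/c13.png')
E
```

```text
t: 46.95
tool_pos: [0.4136, 0.3005, 0.0549]
tcp_rot: [-0.499, -0.501, 0.501, -0.499]
contact_force: [-12.9, 2.1, 6.6]
width: 0.0002
t: 47.75
tool_pos: [0.3463, 0.301, 0.2362]
tcp_rot: [0.501, 0.5, -0.499, 0.5]
contact_force: [-0.6, -0.4, -1.0]
width: 0.0001
t 47.75 tcp [0.3463 0.301  0.2362] yawY 0.0 q1,q6 [0.61 0.61] F [-0.6 -0.4 -1. ] w 0.0001
turn [0.0, -0.002, -0.003] rows 0.0 shift [0.0362, -0.0463, 0.001] rows 1.2
ball 373 [0.4348 0.2998 0.1005] [0.425  0.2879 0.0903] [0.4466 0.3098 0.1055]
base ((399.1569519042969, 299.55755615234375), (50.00794219970703, 69.82882690429688), 87.48793029785156)
```

View pics/c13.png

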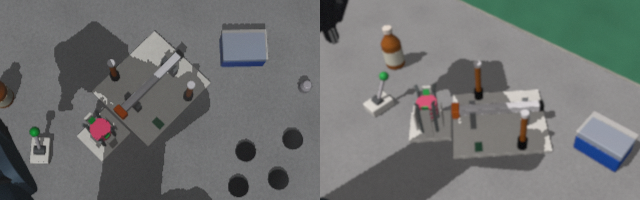

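The lever is at its stop: 13 N at the end, and the ball is 37 mm to +x of the block. The bar and the dishes are in place and the arm is clear, so I'll hand in.

```bash
python3 -c "
from h import *
print(manip.finish_job()); print(manip.observe()['t'])"
```

```text
the job is handed in; nothing more can be done
None
the job is handed in; nothing more can be done
```

I turned the bar end for end and laid it back in both saddles. Then I pressed the three dishes present down under the catches and pushed the start lever over to its stop. The job is handed in at about 48 s of the 210 s; no verdict was reported.

What the last checks showed:
- **Bar:** measured once, just after I laid it down: head at feeder y ≈ 111 mm and x ≈ -1 mm, bar top at 69 mm. After that I only saw it in place in the final top and side pictures.
- **Dishes:** the lid of the last dish reads 99 mm, within about 2 mm of the magazine axis, with both catches over the stack. No pink dish was left on the bench.
- **Lever:** the ball is about 37 mm to the far side of its block, which is roughly 0.98 rad. It met the stop at about 13 N.
- **Other things:** I saw no contact with the lamps, and the bystanders were where they had been in the last pictures. The arm touches nothing.

Things that disagreed along the way:
- **Fingertip position:** the fingertips sit about 40 mm farther back than the description says, so the first grasp closed on air above the bar. I measured the offset with the wrist camera and allowed for it from then on.
- **Gripper width:** it reads about 4–5 % too small.
- **Dish 3:** it was knocked about 4 cm aside during the run, so I found it again before picking it up.

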